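# Load the blue-capped specimen tube into the V-groove reader and scan it

### The arm

A 6-joint arm with a two-finger parallel gripper is mounted at the origin on the work surface. World frame = base frame: x ahead of the robot, y to its left, z up, the work surface at z = 0. Lengths are in m, angles in rad, forces in N, time in s.
With the tool pointing down it reaches from about 0.375 to 0.9 m from the base axis. Payload 3.1 kg.
Tool frame: the origin (TCP) lies at the very end of the fingers, on their centre line; the grasp point (between the pads) lies manip.grip_depth behind it (manip.grip_depth is the distance from the TCP to the grasp point, in m); z points along the fingers, x is the direction in which the jaws open and shut, and the axes are right-handed (so a half turn about z gives the same grasp; the last joint's range is limited). The gripper opens to 87 mm and grips with 3 to 60 N. Pads are 19 mm wide; open, the fingers measure 117 mm over their backs; the gripper's body (75 mm by 190 mm) begins 51 mm behind the grasp point.
Start: joints at [-1.514, 0.527, 1.433, -0, 1.181, -0.178], TCP at [0.146, -0.608, 0.223] pointing down, gripper open.
Joint ranges: [-3.08, 3.08], [-0.75, 2.2], [0.22, 2.44], [-1.43, 4.57], [0, 2.65], [-2.85, 2.85]. Speed limits (rad/s): [2.79, 2.79, 3.14, 3.14, 3.14, 3.14].

### API

Orientations are given as a unit quaternion [w, x, y, z].
In Python, from station import monitor, cams, manip gives the robot as it stands.
- The arm moves only by the shell command python3 -m handwheel 'ROWS'. ROWS is JSON, a list of rows, each an object of numbers: "tx", "ty", "tz": the shift along the tool's x, y, z in m; "wx", "wy", "wz": the turn, a rotation vector about the tool's x, y, z in units of 5 degrees (1.0 is 5 degrees); "grip": the opening, from 0 (shut) to 1 (fully open). In form: [{"tx": .., "ty": .., "tz": .., "wx": .., "wy": .., "wz": .., "grip": ..}, ...]. A call has 1 to 10 rows; each row is the pose to reach, as a shift and turn from the pose measured when the call began, along the tool's axes at that moment; what a row does not reach only later rows make up. A row lasts 1/12 s, in which the tool goes at most 41.7 mm and 7.16 degrees, less where a joint would pass 70% of its speed; a pose out of reach is approached as far as the arm can. A call with a gripper value outside its range is refused whole. The fingers move at their own pace and stop on an object; the grip force is fixed at half the most. Time passes only in rows, so rows that repeat a pose let the fingers close. It gives the time, the measured TCP pose, the force and the opening at its end, in the units of the state.
- monitor.read_state(): the state, without advancing time (a new reading comes with each control period).
- cams.camera(name): name is "scene" or "side" or "wrist"; returns (picture, depth): 384x512x3 uint8, red, green, blue; 384x512 float32, m along the optical axis (not along the pixel's ray), 0 where there is no reading.
- cams.calibration(name): a dict with "K" (3x3 intrinsics, pixels), "view" (4x4, takes a point from world to camera coordinates). Camera axes: x right, y up, looking along -z (the intrinsics and any distortion apply to the point x, -y, -z); pixel columns grow to the right and rows downward; lengths in m; the calibration is good to about 2 mm. A picture is of the moment at which its call begins: read the wrist's pose just before it. calibration takes no time and is no camera call; for the wrist camera it gives the pose at the moment of the call.
- manip.job_done(): hands the job in, once; it reports no verdict.
The state is a dict: "time_s": time; "joint_positions": joint angles; "joint_vel": joint speeds; "tau": joint torques, N m; "tool_pos": TCP position; "eef_rot": TCP orientation; "force": force on the tool from outside, world axes, zero at the start; "wrist_torque": the same for the moment, N m; "finger_gap": finger opening in m.
Only numpy, scipy, OpenCV 4.12 (cv2) and the standard library are available. Lean on these libraries where they do the work, as an engineer would, in place of code of your own. Each camera call takes 0.05 s, during which the arm holds its last target.

### The job

Take the blue-capped tube from its rest, lay it in the open part of the reader's V-groove with its cap end away from the tunnel and let go of it. Then push it gently along the groove, into the tunnel, until it is fully home against the brass stop, and leave it there. Then push the spring-centred scan lever right over to its green side, hold it there for two seconds and let it spring back to the middle; do not disturb the yellow-capped tube, the amber bottle or the white jar.

Things in the scene. Friction and masses are not known exactly. Their poses are not given: they have to be found in the camera images.
- tube_center (a point): centre of the blue-capped tube (the one to load): rigid cylinder 120 mm long, 30 mm in diameter all along, flat ends, amber contents, 0.15 to 0.27 kg; the blue cap is its last 30 mm. It starts lying level on a white rest, its axis 40 mm above the table. x axis along the tube from cap to foot (cap's end face at x = -60 mm); y and z turn as it rolls
- tube_foot (a point): centre of the flat foot face of the blue-capped tube (the end opposite the cap), 60 mm from its centre; x axis points out of the foot, along the tube
- spare_tube_center (a point): centre of the yellow-capped tube, same size and pose rules as the blue-capped one, lying on a rest of its own: leave it alone
- rest_blue: fixed white rest under the blue-capped tube: base 110 x 50 x 6 mm, two V saddles 46 mm wide, 31 mm high, 16 mm long, centred 42 mm either side of the middle along its x axis, so the 68 mm between them are open for fingers. Origin under its centre on the table; x axis along the tube, towards the foot
- rest_yellow: the same rest, under the yellow-capped tube
- reader: fixed white tube reader: block 66 mm wide on a base 285 x 86 mm, with a straight V-groove along its x axis from x = -150 mm (open end) to the stop at +100 mm. x = -150 to +10 mm is open from above; a tunnel covers +10 to +115 mm (62 mm wide outside, 46 inside, clear roof 79 to 83 mm above the table, trim up to 93). Origin on the table under the groove's line, x towards the stop
- groove_mouth (a point): open end of the groove (reader's x = -150 mm), on the axis line of a tube lying in it, 48 mm above the table. The groove's walls slope 40 degrees, its mouth is 25 mm wide; the block's flat top beside it is 39 mm above the table, so a lying tube stands clear of the block from 9 mm below its axis upwards
- stop_face (a point): point on the stop's face where the tube's foot lands (reader's x = +100 mm), on the axis line of a tube lying in the groove; axes as the reader's. With the tube home its cap end is 120 mm before this point and 30 mm of the tube stick out of the tunnel. Sliding the tube takes about 1 to 3 N
- stop: rigid brass end stop of the reader, a plate 15 mm thick, 46 mm wide, 48 mm high across the end of the groove; origin in the middle of the face that the tube meets
- lever (a joint): angle of the scan lever, rad: 0 upright in the middle, positive leaning to the green side (the control box's +y), hard limits at +0.6 and -0.6; a spring of 0.5 N m per rad returns it to 0 (about 4 N at the knob when fully over)
- lever_knob (a point): centre of the lever's black ball knob, 26 mm in diameter, on a 9 mm steel stick, 78 mm above the pivot; upright it is 113 mm above the table. The point leans with the lever
- lever_pivot (a point): pivot of the lever, 35 mm above the table in the middle of the grey control box (fixed, 90 x 90 x 40 mm). Its y axis is level and points to the green bar on the box's top, the side to push the lever to; the opposite side has a white bar; the lever swings in its y-z plane
- amber_bottle: bystander: amber dropper-size bottle, 40 mm in diameter, 78 mm high, loose, upright; origin under its centre
- white_jar: bystander: white jar, 54 mm in diameter, 70 mm high, loose, upright, beyond the reader; origin under its centre
- rack: fixed white tube rack with small capped tubes standing in it: 208 x 64 mm, 138 mm high, long along its x axis; origin under its centre on the table
Mind the look-alikes: they are no part of the job. Of the things like the part that bears lever, leave any that is pink or purple; of the rest the larger one is meant.

How it is judged:
On the way, in this order (a step that is already met when the one before it is completed fails the run):
1. the blue-capped tube lies in the open part of the groove, foot towards the stop and at least 50 mm short of it, and is let go (x of tube_foot in the frame of stop_face below -0.05 m and x of tube_center in the frame of groove_mouth above 0.03 m and x of tube_foot in the frame of tube_center above 0 m and y of tube_foot in the frame of stop_face between -0.004 and 0.004 m and z of tube_center in the frame of stop_face between -0.003 and 0.003 m and angle between the x axis of tube_center and the x axis of reader, either way round below 0.06 rad and contact force between the fingers and tube below 0.1 N), for 0.2 s.
2. the tube is pushed fully home: foot within 3 mm of the stop, lying straight in the groove (x of tube_foot in the frame of stop_face above -0.003 m and y of tube_foot in the frame of stop_face between -0.004 and 0.004 m and x of tube_center in the frame of stop_face below -0.05 m and z of tube_center in the frame of stop_face between -0.003 and 0.003 m and angle between the x axis of tube_center and the x axis of reader, either way round below 0.06 rad), for 0.2 s.
3. the lever is held over to the green side (beyond 0.42 rad) for 1.2 s with the tube home (all of step 2 and value of joint lever above 0.42 rad), for 1.2 s.
At the end, for the whole second after the job is handed in: The blue-capped tube lies at rest in the groove, foot first, within 3 mm of the stop and within 0.06 rad of the groove's line, and the lever stands back in the middle (within 0.06 rad) (all of step 2 and value of joint lever between -0.06 and 0.06 rad and linear speed of tube below 0.02 m/s); the robot touches nothing.
It fails at once if the tube is pressed or knocked against the stop with more than 22 N (contact force between tube and stop above 22 N).
It fails at once if the yellow-capped tube is moved by more than 15 mm (distance of spare_tube_center from where it was at the start of the episode above 0.015 m).
It fails at once if the amber bottle is moved by more than 15 mm (distance of amber_bottle from where it was at the start of the episode above 0.015 m).
It fails at once if the white jar is moved by more than 15 mm (distance of white_jar from where it was at the start of the episode above 0.015 m).
It also fails if it takes over 72 s, if anything falls off the work surface, if the arm or the gripper's body presses on something with over 40 N, if the wrist force passes 120 N, or if a joint passes its speed limit or range.

## Working session

There is one attempt and no reset: what is moved stays moved. The work goes in short steps, Python scripts to look and compute and a shell command to move; the robot and the scene stay as the last step left them, time stands still between calls to the robot, and variables do not carry over. Pictures are saved under pics/ and viewed, and the job is handed in when it is done.

```bash
ls; mkdir -p pics
python3 - <<'E'
from station import monitor, cams, manip
import cv2, numpy as np
print(monitor.read_state(), manip.grip_depth)
for n in ["scene","side","wrist"]:
    c=cams.calibration(n); p,d=cams.camera(n)
    np.savez(f"pics/{n}0.npz",p=p,d=d,K=c["K"],V=c["view"]); print(n,c)
    cv2.imwrite(f"pics/{n}0.png",cv2.cvtColor(p,cv2.COLOR_RGB2BGR))
E
```

```text
pics
{'time_s': 0.0, 'joint_positions': array([-1.51351333e+00,  5.28465296e-01,  1.43388635e+00, -2.57371072e-05,
        1.18135822e+00, -1.78472440e-01]), 'joint_vel': array([-0.00017006,  0.00030755, -0.00167962, -0.00238149, -0.00101466,
        0.00024514]), 'tau': array([ 1.98719688e-03, -4.40034807e+01, -1.76587182e+01,  6.32044114e-02,
        5.81334683e-02, -1.71508950e-04]), 'tool_pos': array([ 0.14598262, -0.60697699,  0.22157722]), 'eef_rot': array([-7.84616174e-04,  7.85361617e-01, -6.19036356e-01, -7.10753426e-04]), 'force': array([ 0.08382763, -0.24210141,  0.47722611]), 'wrist_torque': array([-0.00413947, -0.01244993, -0.02124086]), 'finger_gap': 0.08686644449337351} 0.0187
scene {'K': array([[460.16214866,   0.        , 258.43115391],
       [  0.        , 460.16214866, 191.34561752],
       [  0.        ,   0.        ,   1.        ]]), 'view': array([[ 0.51360922,  0.85798883,  0.00779392, -0.27629543],
       [-0.6321165 ,  0.37222395,  0.67961612,  0.27482256],
       [ 0.58020195, -0.35398377,  0.73352654, -1.70207747],
       [ 0.        ,  0.        ,  0.    
[... 354 characters left out ...]
39506e-01],
       [-3.41850799e-01,  6.68831023e-01,  6.60153841e-01,
        -1.00338190e+00],
       [ 0.00000000e+00,  0.00000000e+00,  0.00000000e+00,
         1.00000000e+00]])}
wrist {'K': array([[269.27679919,   0.        , 256.63532029],
       [  0.        , 269.27679919, 192.93279504],
       [  0.        ,   0.        ,   1.        ]]), 'view': array([[ 2.33774364e-01, -9.72290426e-01, -9.34931691e-04,
        -6.25252496e-01],
       [ 9.30939353e-01,  2.24109285e-01, -2.88317445e-01,
         3.56944281e-02],
       [ 2.80537819e-01,  6.65308627e-02,  9.57534426e-01,
        -3.90291601e-01],
       [ 0.00000000e+00,  0.00000000e+00,  0.00000000e+00,
         1.00000000e+00]])}
```

View pics/scene0.png

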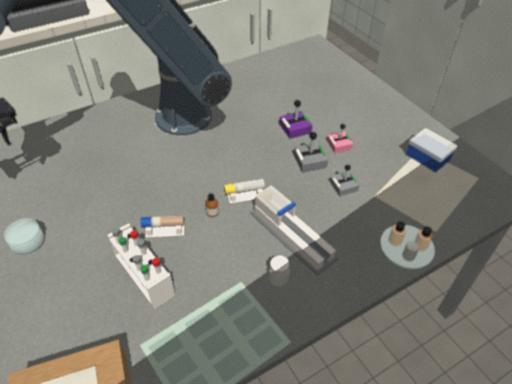

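View pics/side0.png

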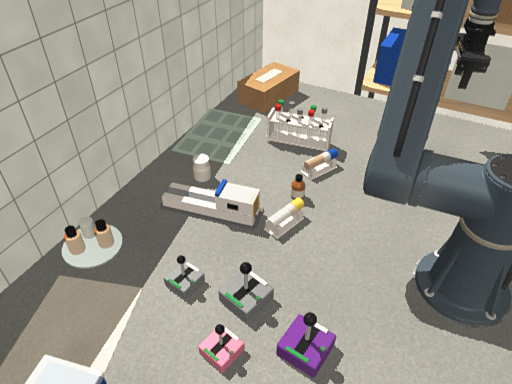

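View pics/wrist0.png

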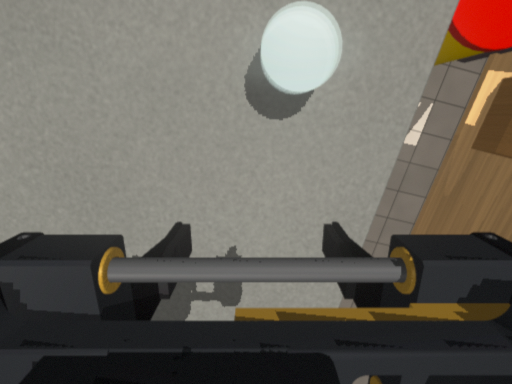

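```bash
cat > h.py <<'E'
import numpy as np, cv2
def load(n):
    z=np.load(f"pics/{n}.npz"); return z["p"],z["d"],z["K"],z["V"]
def ray(K,V,u,v):
    d=np.array([(u-K[0,2])/K[0,0],-(v-K[1,2])/K[1,1],-1.0]); R=V[:3,:3]; return -R.T@V[:3,3], R.T@d
def plane(K,V,u,v,z):
    o,d=ray(K,V,u,v); return o+d*(z-o[2])/d[2]
def cloud(d,K,V):
    h,w=d.shape; u,v=np.meshgrid(np.arange(w),np.arange(h))
    c=np.stack([(u-K[0,2])/K[0,0]*d,-(v-K[1,2])/K[1,1]*d,-d],-1)
    return (c-V[:3,3])@V[:3,:3]
def proj(K,V,P):
    c=V[:3,:3]@np.asarray(P)+V[:3,3]; return K[0,0]*c[0]/-c[2]+K[0,2],-K[1,1]*c[1]/-c[2]+K[1,2]
E
python3 - <<'E'
from h import *
for n,(u0,v0,u1,v1) in {"scene0":(100,90,370,310),"side0":(150,90,350,380)}.items():
    p,d,K,V=load(n); c=cv2.cvtColor(p[v0:v1,u0:u1],cv2.COLOR_RGB2BGR)
    s=min(800/c.shape[1],600/c.shape[0]); print(n,s)
    cv2.imwrite(f"pics/{n}_crop.png",cv2.resize(c,None,fx=s,fy=s,interpolation=cv2.INTER_CUBIC))
    P=cloud(d,K,V)
    pts={"scene0":[(162,222),(245,190),(212,207),(312,150),(311,160),(345,185),(280,200),(300,225),(330,258),(278,268),(250,110)],
     "side0":[(320,162),(285,215),(246,268),(245,290),(240,200),(185,195),(202,168),(298,190),(180,280)]}[n]
    for u,v in pts: print(n,u,v,P[v,u].round(3))
E
```

```text
scene0 2.727272727272727
scene0 162 222 [ 0.464 -0.274  0.05 ]
scene0 245 190 [ 0.467 -0.005  0.039]
scene0 212 207 [ 0.48  -0.124  0.042]
scene0 312 150 [0.436 0.265 0.055]
scene0 311 160 [0.459 0.246 0.038]
scene0 345 185 [0.598 0.278 0.028]
scene0 280 200 [0.588 0.041 0.084]
scene0 300 225 [0.663 0.063 0.037]
scene0 330 258 [0.79  0.077 0.021]
scene0 278 268 [ 0.771 -0.082  0.07 ]
scene0 250 110 [0.089 0.232 0.001]
side0 2.0689655172413794
side0 320 162 [ 0.449 -0.249  0.043]
side0 285 215 [0.447 0.018 0.049]
side0 246 268 [0.429 0.269 0.119]
side0 245 290 [0.432 0.27  0.042]
side0 240 200 [0.56  0.054 0.084]
side0 185 195 [0.741 0.05  0.026]
side0 202 168 [ 0.746 -0.052  0.05 ]
side0 298 190 [ 0.459 -0.101  0.04 ]
side0 180 280 [0.58  0.307 0.033]
```

View pics/scene0_crop.png

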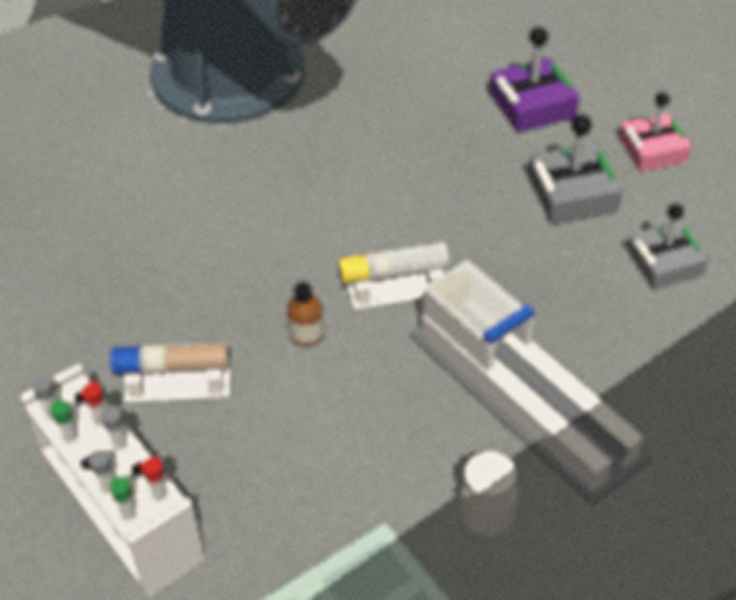

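View pics/side0_crop.png

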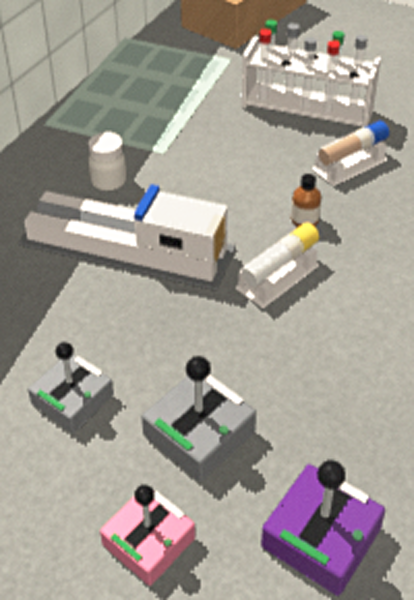

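```bash
cat > m1.py <<'E'
from h import *
def rect(Q): 
    r=cv2.minAreaRect((Q[:,:2]*1000).astype(np.float32)); return np.round(r[0],1),np.round(r[1],1),round(r[2],2)
for n in ["scene0","side0"]:
    p,d,K,V=load(n); P=cloud(d,K,V); ok=d>0
    hsv=cv2.cvtColor(p,cv2.COLOR_RGB2HSV); H,S,Vv=hsv[...,0],hsv[...,1],hsv[...,2]
    def box(x0,x1,y0,y1,z0,z1): return ok&(P[...,0]>x0)&(P[...,0]<x1)&(P[...,1]>y0)&(P[...,1]<y1)&(P[...,2]>z0)&(P[...,2]<z1)
    print(n,"table z",P[box(.3,.7,-.1,.3,-.01,.006)][:,2].mean(),P[box(.3,.7,-.1,.3,-.01,.006)][:,2].std())
    # blue tube
    t=P[box(.38,.56,-.36,-.18,.03,.08)]; m=t[:,2]>.04
    print("blue",len(t),rect(t[m]),t[:,2].max())
    w=t[m][:,:2]; c=w.mean(0); u=np.linalg.svd(w-c)[2][0]; print(" axis",np.degrees(np.arctan2(u[1],u[0])),c)
    cap=box(.38,.56,-.36,-.18,.03,.08)&(H>100)&(H<130)&(S>120); print(" cap",P[cap].mean(0),P[cap].max(0),P[cap].min(0))
    y=P[box(.35,.55,-.08,.06,.035,.08)]; w=y[:,:2]; c=w.mean(0);u=np.linalg.svd(w-c)[2][0]; print("yellow",rect(y),np.degrees(np.arctan2(u[1],u[0])))
    r=P[box(.46,.9,-.03,.14,.033,.043)]; print("readertop",rect(r))
    r=P[box(.46,.9,-.03,.14,.07,.1)]; print("tunnel top",rect(r), np.percentile(r[:,2],[5,50,95]))
    bl=box(.46,.9,-.03,.14,.05,.11)&(H>100)&(H<130)&(S>120); print(" bluetrim",rect(P[bl]))
    b=P[box(.36,.52,.18,.34,.034,.046)]; print("box",rect(b))
    k=P[box(.36,.52,.18,.34,.095,.14)]; print("knob",k.mean(0),len(k),k.min(0),k.max(0))
    g=box(.3,.55,.15,.36,.03,.06)&(H>45)&(H<80)&(S>120); print("green",rect(P[g]),P[g].mean(0))
E
python3 m1.py
```

```text
scene0 table z 0.0003530639292895736 0.0023147172753865313
blue 482 (array([ 455.9, -271.7]), array([121.2,  31.4]), 62.19) 0.060140701843719425
 axis -116.63999177552637 [ 0.45915144 -0.2727433 ]
 cap [ 0.43929328 -0.31409496  0.05050368] [ 0.45157498 -0.29860481  0.05831572] [ 0.42341014 -0.3275885   0.03752052]
yellow (array([491.5,  -8.2]), array([119.7, 114.2]), 80.95) -128.6932054735156
readertop (array([623.2,  36.8]), array([343. ,  76.9]), 9.59)
tunnel top (array([582.3,  28.2]), array([109.2,  66.4]), 10.18) [0.07567853 0.08353267 0.09331889]
 bluetrim (array([628.9,  35.9]), array([12.3, 64.8]), 10.55)
box (array([431.8, 261.9]), array([91.3, 95. ]), 74.46)
knob [0.43600407 0.2590201  0.11783414] 55 [0.4229228  0.2497035  0.09566753] [0.44568974 0.27045026 0.12810323]
green (array([434.4, 300.9]), array([ 4.8, 19.7]), 73.67) [0.43533371 0.30117466 0.04147602]
side0 table z -0.0005026908678299965 0.0017751732061819564
blue 393 (array([ 465.6, -296. ]), array([104.1, 168.1]), 20.66) 0.07993405175826489
 axis 93.81568850052949 [ 0.45777516 -0.27208718]
 cap [ 0.42742159 -0.30509804  0.04807415] [ 0.443103   -0.29164112  0.05627148] [ 0.41546924 -0.32283659  0.03302704]
yellow (array([486.5,   1.9]), array([132.6, 108.5]), 79.78) -144.3068673100723
readertop (array([629.9,  41.3]), array([332.3,  78.2]), 6.12)
tunnel top (array([582. ,  30.3]), array([106.3,  68.5]), 7.48) [0.07294925 0.08220184 0.09198911]
 bluetrim (array([628. ,  36.5]), array([12.3, 64.6]), 9.8)
box (array([432.3, 266.2]), array([89.5, 92.1]), 74.05)
knob [0.4301532  0.26932509 0.11873008] 123 [0.41972146 0.25332219 0.09501607] [0.44407952 0.27857891 0.127231  ]
green (array([442.9, 302.9]), array([ 8.1, 47.4]), 74.76) [0.44274182 0.3029783  0.04188556]
```

```bash
cat > go.py <<'E'
import sys, numpy as np
from scipy.spatial.transform import Rotation as R
from station import monitor
def plan(pos,yaw):
    s=monitor.read_state(); q=s["eef_rot"]; A=R.from_quat([q[1],q[2],q[3],q[0]])
    a=np.radians(yaw); x=np.array([np.cos(a),np.sin(a),0]); z=np.array([0,0,-1.]); T=R.from_matrix(np.c_[x,np.cross(z,x),z])
    t=A.inv().apply(np.array(pos)-s["tool_pos"]); w=np.degrees((A.inv()*T).as_rotvec())/5
    print("t",t.round(4),"w",w.round(2),"gap",round(s["finger_gap"],4),"pos",s["tool_pos"].round(4),"F",s["force"].round(2),"time",round(s["time_s"],2), "q",s["joint_positions"].round(2))
if __name__=="__main__": plan([float(v) for v in sys.argv[1:4]],float(sys.argv[4]))
E
python3 - <<'E'
from h import *
from station import *
p,d,K,V=load("wrist0"); c=-V[:3,:3].T@V[:3,3]; print("cam",c)
for z in (.2216,.15,.04): print(z,proj(K,V,[.146,-.607,z]))
P=cloud(d,K,V)
# rack extents, heights
p,d,K,V=load("scene0");P=cloud(d,K,V)
m=(d>0)&(P[...,0]>.42)&(P[...,0]<.75)&(P[...,1]<-.3)&(P[...,1]>-.5)&(P[...,2]>.1)&(P[...,2]<.2)
print("rack",cv2.minAreaRect((P[m][:,:2]*1000).astype(np.float32)),P[m][:,2].max())
m=(d>0)&(P[...,0]>.2)&(P[...,0]<.7)&(P[...,1]>.15)&(P[...,1]<.5)&(P[...,2]>.08)
import collections
n,l,st,ce=cv2.connectedComponentsWithStats(m.astype(np.uint8))
for i in range(1,n):
    if st[i,4]>8: print(P[l==i].mean(0).round(3),P[l==i][:,2].max().round(3),st[i,4])
E
python3 go.py 0.40 -0.36 0.24 -27.8; python3 go.py 0.457 -0.2715 0.2 -27.8
```

```text
cam [ 0.22243021 -0.58996003  0.3834244 ]
0.2216 (np.float64(254.89351296204183), np.float64(235.879778945105))
0.15 (np.float64(255.45202675042992), np.float64(201.32598087184556))
0.04 (np.float64(255.88549590488503), np.float64(174.50836965895812))
rack ((571.5274658203125, -378.57183837890625), (208.66310119628906, 58.41373825073242), 8.195998191833496) 0.14253956248536226
[0.27  0.313 0.113] 0.13 56
[0.421 0.396 0.09 ] 0.096 26
[0.436 0.259 0.113] 0.128 65
[0.586 0.285 0.091] 0.1 32
t [-0.181  -0.3047 -0.0178] w [-0.01  0.02 -9.74] gap 0.0869 pos [ 0.146  -0.6071  0.2218] F [0.53 0.35 0.34] time 0.15 q [-1.51  0.53  1.43 -0.    1.18 -0.18]
t [-0.2536 -0.3808  0.0223] w [-0.01  0.02 -9.74] gap 0.0869 pos [ 0.146  -0.6071  0.2218] F [0.53 0.35 0.34] time 0.15 q [-1.51  0.53  1.43 -0.    1.18 -0.18]
```

```bash
python3 -m handwheel '[{"tx":-0.254,"ty":-0.381,"tz":0.0,"wz":-9.74,"grip":1},{"tx":-0.254,"ty":-0.381,"tz":0.0,"wz":-9.74,"grip":1},{"tx":-0.254,"ty":-0.381,"tz":0.0,"wz":-9.74,"grip":1},{"tx":-0.254,"ty":-0.381,"tz":0.0,"wz":-9.74,"grip":1},{"tx":-0.254,"ty":-0.381,"tz":0.0,"wz":-9.74,"grip":1},{"tx":-0.254,"ty":-0.381,"tz":0.0,"wz":-9.74,"grip":1},{"tx":-0.254,"ty":-0.381,"tz":0.0,"wz":-9.74,"grip":1},{"tx":-0.254,"ty":-0.381,"tz":0.0,"wz":-9.74,"grip":1},{"tx":-0.254,"ty":-0.381,"tz":0.0,"wz":-9.74,"grip":1},{"tx":-0.254,"ty":-0.381,"tz":0.0,"wz":-9.74,"grip":1}]'; python3 go.py 0.457 -0.2715 0.22 -27.8
```

```text
t [-0.2537 -0.3808  0.0023] w [-0.01  0.02 -9.74] gap 0.0869 pos [ 0.146  -0.6071  0.2218] F [0.53 0.35 0.34] time 0.15 q [-1.51  0.53  1.43 -0.    1.18 -0.18]invalid input
```

```bash
python3 -m handwheel '[{"tx":-0.0254,"ty":-0.0381,"tz":0.0,"wx":0,"wy":0,"wz":-1,"grip":1}]'; python3 go.py 0.457 -0.2715 0.22 -27.8
```

```text
time_s: 0.23
tool_pos: [0.1702, -0.5828, 0.2218]
eef_rot: [0.003, 0.81, -0.586, 0.001]
force: [1.0, -0.3, 0.4]
finger_gap: 0.0872
t [-0.2057 -0.3699 -0.0006] w [ 0.06 -0.03 -8.79] gap 0.0872 pos [ 0.1702 -0.5828  0.2218] F [ 1.   -0.32  0.37] time 0.23 q [-1.47  0.5   1.48 -0.    1.15 -0.22]
```

```bash
python3 -m handwheel '[{"tx":-0.206,"ty":-0.37,"tz":0,"wx":0,"wy":0,"wz":-8.8,"grip":1},{"tx":-0.206,"ty":-0.37,"tz":0,"wx":0,"wy":0,"wz":-8.8,"grip":1},{"tx":-0.206,"ty":-0.37,"tz":0,"wx":0,"wy":0,"wz":-8.8,"grip":1},{"tx":-0.206,"ty":-0.37,"tz":0,"wx":0,"wy":0,"wz":-8.8,"grip":1},{"tx":-0.206,"ty":-0.37,"tz":0,"wx":0,"wy":0,"wz":-8.8,"grip":1},{"tx":-0.206,"ty":-0.37,"tz":0,"wx":0,"wy":0,"wz":-8.8,"grip":1},{"tx":-0.206,"ty":-0.37,"tz":0,"wx":0,"wy":0,"wz":-8.8,"grip":1},{"tx":-0.206,"ty":-0.37,"tz":0,"wx":0,"wy":0,"wz":-8.8,"grip":1},{"tx":-0.206,"ty":-0.37,"tz":0,"wx":0,"wy":0,"wz":-8.8,"grip":1},{"tx":-0.206,"ty":-0.37,"tz":0,"wx":0,"wy":0,"wz":-8.8,"grip":1}]'; python3 go.py 0.457 -0.2715 0.22 -27.8
```

```text
time_s: 1.07
tool_pos: [0.458, -0.2693, 0.2193]
eef_rot: [0.003, 0.971, -0.24, -0.001]
force: [0.4, -0.5, -0.0]
finger_gap: 0.087
t [ 0.0002  0.0024 -0.0007] w [ 0.07 -0.    0.01] gap 0.087 pos [ 0.458  -0.2693  0.2193] F [ 0.36 -0.5  -0.03] time 1.07 q [-0.74  0.41  1.67 -0.01  1.06 -0.25]
```

```bash
cat > snap.py <<'E'
import sys,numpy as np,cv2
from station import cams,monitor
n,name=sys.argv[1:3]
c=cams.calibration(n); p,d=cams.camera(n); np.savez(f"pics/{name}.npz",p=p,d=d,K=c["K"],V=c["view"])
cv2.imwrite(f"pics/{name}.png",cv2.cvtColor(p,cv2.COLOR_RGB2BGR))
E
python3 snap.py wrist w1
python3 - <<'E'
from h import *
p,d,K,V=load("w1"); P=cloud(d,K,V); 
for z in (.22,.04): print(proj(K,V,[.458,-.2693,z]))
m=(d>0)&(P[...,2]>.044)&(P[...,2]<.07)&(abs(P[...,0]-.457)<.1)&(abs(P[...,1]+.27)<.09)
n,l,st,ce=cv2.connectedComponentsWithStats(m.astype(np.uint8)); i=1+st[1:,4].argmax(); Q=P[l==i]
print(len(Q),cv2.minAreaRect((Q[:,:2]*1000).astype(np.float32)),Q[:,2].max()); c=Q[:,:2].mean(0);u=np.linalg.svd(Q[:,:2]-c)[2][0];print(c,np.degrees(np.arctan2(u[1],u[0])), [np.percentile((Q[:,:2]-c)@u,k) for k in(1,99)])
E
```

```text
(np.float64(256.5742986586538), np.float64(235.61094488076594))
(np.float64(256.5589912898974), np.float64(173.58371533790478))
2035 ((453.63372802734375, -270.206298828125), (119.89498138427734, 28.5551815032959), 62.7924919128418) 0.05672745084424622
[ 0.45538109 -0.26730392] -116.71086837249383 [np.float64(-0.05599141164622086), np.float64(0.061483295697899835)]
```

View pics/w1.png

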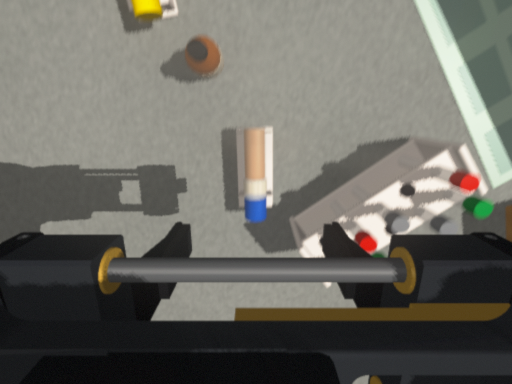

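```bash
python3 - <<'E'
from h import *
p,d,K,V=load("w1")
hsv=cv2.cvtColor(p,cv2.COLOR_RGB2HSV);H,S,v=cv2.split(hsv)
c=np.zeros(H.shape,bool); c[120:230,230:270]=True
cap=c&(H>100)&(H<130)&(S>150); ft=c&(H>5)&(H<20)&(S>60)
for n,m in(("cap",cap),("amber",ft)):
    ys,xs=np.nonzero(m); print(n,len(xs),xs.min(),xs.max(),ys.min(),ys.max(),xs.mean(),ys.mean(),plane(K,V,xs.mean(),ys.mean(),.05))
    print(plane(K,V,xs.mean(),ys.max()+.5,.04 if n=="cap" else .05),plane(K,V,xs.mean(),ys.min()-.5,.05))
E
python3 go.py 0.462 -0.258 0.033 -27.2
```

```text
cap 358 246 265 200 221 255.72067039106145 210.58659217877096 [ 0.43498303 -0.31070459  0.05      ]
[ 0.42574019 -0.32817843  0.04      ] [ 0.44213008 -0.29714449  0.05      ]
amber 998 244 264 129 179 254.31663326653307 153.8567134268537 [ 0.468196   -0.24398678  0.05      ]
[ 0.45299876 -0.2727134   0.05      ] [ 0.48240583 -0.21712663  0.05      ]
t [-0.0032 -0.0044  0.1864] w [-0.   -0.02 -0.06] gap 0.0869 pos [ 0.4625 -0.2632  0.2194] F [2.77 2.68 0.31] time 1.12 q [-0.73  0.41  1.67  0.    1.06 -0.25]
```

```bash
python3 -m handwheel '[{"tx":-0.003,"ty":-0.004,"tz":0.04,"wx":0,"wy":0,"wz":-0.15,"grip":1},{"tx":-0.003,"ty":-0.004,"tz":0.08,"wx":0,"wy":0,"wz":-0.15,"grip":1},{"tx":-0.003,"ty":-0.004,"tz":0.12,"wx":0,"wy":0,"wz":-0.15,"grip":1},{"tx":-0.003,"ty":-0.004,"tz":0.14,"wx":0,"wy":0,"wz":-0.15,"grip":1},{"tx":-0.003,"ty":-0.004,"tz":0.14,"wx":0,"wy":0,"wz":-0.15,"grip":1},{"tx":-0.003,"ty":-0.004,"tz":0.14,"wx":0,"wy":0,"wz":-0.15,"grip":1}]'; python3 go.py 0.4615 -0.258 0.033 -26.7; python3 snap.py wrist w2
```

```text
time_s: 1.62
tool_pos: [0.4613, -0.2581, 0.0785]
eef_rot: [-0.0, 0.973, -0.231, -0.0]
force: [0.6, 0.2, 1.0]
finger_gap: 0.0869
t [ 0.0002 -0.0002  0.0455] w [-0.01  0.01 -0.01] gap 0.0869 pos [ 0.4613 -0.2581  0.0785] F [0.58 0.16 0.97] time 1.62 q [-0.72  0.62  1.79  0.    0.73 -0.26]
```

View pics/w2.png

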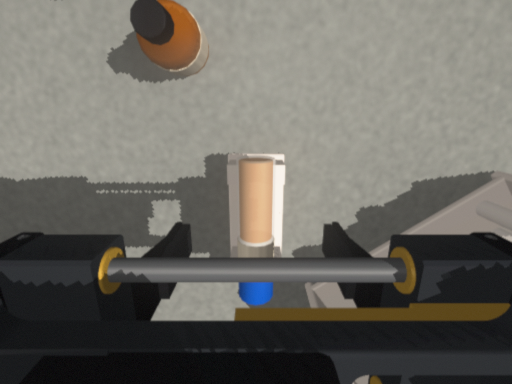

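```bash
python3 -m handwheel '[{"tx":0,"ty":0,"tz":0.02,"wx":0,"wy":0,"wz":0,"grip":1},{"tx":0,"ty":0,"tz":0.035,"wx":0,"wy":0,"wz":0,"grip":1},{"tx":0,"ty":0,"tz":0.0455,"wx":0,"wy":0,"wz":0,"grip":1},{"tx":0,"ty":0,"tz":0.0455,"wx":0,"wy":0,"wz":0,"grip":1},{"tx":0,"ty":0,"tz":0.0455,"wx":0,"wy":0,"wz":0,"grip":0.5},{"tx":0,"ty":0,"tz":0.0455,"wx":0,"wy":0,"wz":0,"grip":0.3},{"tx":0,"ty":0,"tz":0.0455,"wx":0,"wy":0,"wz":0,"grip":0.1},{"tx":0,"ty":0,"tz":0.0455,"wx":0,"wy":0,"wz":0,"grip":0.1},{"tx":0,"ty":0,"tz":0.0455,"wx":0,"wy":0,"wz":0,"grip":0.1}]';python3 go.py 0.4615 -0.258 0.033 -26.7
```

```text
time_s: 2.42
tool_pos: [0.4627, -0.2593, 0.035]
eef_rot: [0.001, 0.973, -0.231, 0.002]
force: [-0.2, -0.1, -0.3]
finger_gap: 0.0617
t [-0.0017 -0.0006  0.002 ] w [ 0.01 -0.05 -0.01] gap 0.0617 pos [ 0.4627 -0.2593  0.035 ] F [-0.21 -0.1  -0.26] time 2.42 q [-0.72  0.7   1.81  0.    0.63 -0.26]
```

```bash
python3 -m handwheel '[{"tx":0,"ty":0,"tz":0.002,"wx":0,"wy":0,"wz":0,"grip":0.1},{"tx":0,"ty":0,"tz":0.002,"wx":0,"wy":0,"wz":0,"grip":0.1},{"tx":0,"ty":0,"tz":0.002,"wx":0,"wy":0,"wz":0,"grip":0.1},{"tx":0,"ty":0,"tz":0.002,"wx":0,"wy":0,"wz":0,"grip":0.1},{"tx":0,"ty":0,"tz":0.002,"wx":0,"wy":0,"wz":0,"grip":0.1},{"tx":0,"ty":0,"tz":0.002,"wx":0,"wy":0,"wz":0,"grip":0.1},{"tx":0,"ty":0,"tz":0.002,"wx":0,"wy":0,"wz":0,"grip":0.1},{"tx":0,"ty":0,"tz":0.002,"wx":0,"wy":0,"wz":0,"grip":0.1}]';python3 go.py 0.4615 -0.258 0.033 -26.7
```

```text
time_s: 3.08
tool_pos: [0.4603, -0.2579, 0.0327]
eef_rot: [-0.0, 0.973, -0.231, -0.001]
force: [-6.2, 1.3, 3.8]
finger_gap: 0.0295
t [ 0.0012 -0.0004 -0.0003] w [-0.    0.02  0.  ] gap 0.0295 pos [ 0.4603 -0.2579  0.0327] F [-6.23  1.28  3.82] time 3.08 q [-0.72  0.7   1.81 -0.    0.63 -0.26]
```

```bash
python3 -m handwheel '[{"tx":0,"ty":0,"tz":-0.02,"wx":0,"wy":0,"wz":0,"grip":0.1},{"tx":0,"ty":0,"tz":-0.05,"wx":0,"wy":0,"wz":0,"grip":0.1},{"tx":0,"ty":0,"tz":-0.09,"wx":0,"wy":0,"wz":0,"grip":0.1},{"tx":0,"ty":0,"tz":-0.13,"wx":0,"wy":0,"wz":0,"grip":0.1},{"tx":0,"ty":0,"tz":-0.17,"wx":0,"wy":0,"wz":0,"grip":0.1},{"tx":0,"ty":0,"tz":-0.17,"wx":0,"wy":0,"wz":0,"grip":0.1},{"tx":0,"ty":0,"tz":-0.17,"wx":0,"wy":0,"wz":0,"grip":0.1}]'; python3 snap.py wrist w3
python3 - <<'E'
from h import *
for n in ["scene0","side0"]:
    p,d,K,V=load(n); P=cloud(d,K,V); ok=d>0
    a=np.radians(9.8); ex=np.array([-np.cos(a),-np.sin(a)]); ey=np.array([np.sin(a),-np.cos(a)])
    o=np.array([.6437,.0398]); L=np.stack([(P[...,:2]-o)@ex,(P[...,:2]-o)@ey,P[...,2]],-1)
    m=ok&(abs(L[...,0])<.2)&(abs(L[...,1])<.06)
    T=L[m&(L[...,2]>.077)&(L[...,2]<.088)]
    print(n,"tunnel x",np.percentile(T[:,0],[1,3,97,99]))
    for x0,x1 in((.03,.06),(.06,.09),(.09,.12)): 
        t=T[(T[:,0]>x0)&(T[:,0]<x1)]; print(" y rng",x0,len(t),np.percentile(t[:,1],[2,98]),t[:,1].mean())
    B=L[m&(L[...,2]>.035)&(L[...,2]<.044)]
    print("block x",np.percentile(B[:,0],[1,99]))
    for x0 in np.arange(-.16,0.01,.03):
        t=B[(B[:,0]>x0)&(B[:,0]<x0+.03)]; 
        if len(t)>5: print(" y rng",x0.round(2),len(t),np.percentile(t[:,1],[2,98]))
    # groove minimum
    for x0 in np.arange(-.15,0.01,.03):
        t=L[m&(L[...,0]>x0)&(L[...,0]<x0+.03)&(abs(L[...,1])<.03)]; t=t[(t[:,2]<.034)&(t[:,2]>.01)]
        if len(t): print(" groove",x0.round(2),len(t),t[:,1].mean(),t[:,2].mean())
E
```

```text
time_s: 3.67
tool_pos: [0.4621, -0.2591, 0.205]
eef_rot: [0.001, 0.973, -0.231, 0.002]
force: [0.5, 0.4, -2.4]
finger_gap: 0.0294
scene0 tunnel x [0.00963637 0.01156844 0.11288999 0.11598806]
 y rng 0.03 178 [-0.02957559  0.03267279] 0.0028140467692993067
 y rng 0.06 181 [-0.02829394  0.03193179] 0.0025101452259003684
 y rng 0.09 142 [-0.0291789   0.03134975] 0.002399783361236054
block x [-0.14885637  0.18960331]
 y rng -0.16 125 [-0.02933948  0.03646973]
 y rng -0.13 173 [-0.03061609  0.03507725]
 y rng -0.1 169 [-0.0304432   0.03568573]
 y rng -0.07 155 [-0.02927418  0.03489498]
 y rng -0.04 154 [-0.03057477  0.03484827]
 y rng -0.01 137 [-0.03031819  0.03538644]
 groove -0.15 87 -0.0007276852045062926 0.026618577150546607
 groove -0.12 39 0.00046533182566479894 0.030627860527731806
 groove -0.09 46 -0.00037417909526225716 0.03078274773727534
 groove -0.06 37 -0.00012465135664663273 0.0310544470311526
 groove -0.03 44 -0.0023900726521859294 0.031128179889932862
 groove 0.0 36 -0.002260586213308813 0.03151816897635261
side0 tunnel x [0.01501777 0.02127161 0.1126885  0.11428026]
 y rng 0.03 190 [-0.03254866  0.02913399] -0.0031090529457028704
 y rng 0.06 185 [-0.03235553  0.02938082] -0.0030675500858544833
 y rng 0.09 168 [-0.03283044  0.02986964] -0.0034488604696791547
block x [-0.14842838  0.19385753]
 y rng -0.16 83 [-0.03169731  0.03272536]
 y rng -0.13 130 [-0.03211259  0.03345201]
 y rng -0.1 131 [-0.03402968  0.03370754]
 y rng -0.07 134 [-0.03328132  0.03258736]
 y rng -0.04 130 [-0.03374903  0.03244727]
 y rng -0.01 46 [-0.03389494 -0.00946526]
 groove -0.15 45 -0.003128081959418465 0.02842990372325719
 groove -0.12 46 -0.004939147606676947 0.027860785085329742
 groove -0.09 43 0.0014803732466961356 0.030123277000115085
 groove -0.06 42 0.001900280105945418 0.029418170824888207
 groove -0.03 34 0.0003476797877242264 0.02963083891377913
 groove 0.0 2 -0.02904062214715964 0.026049699052031576
```

View pics/w3.png

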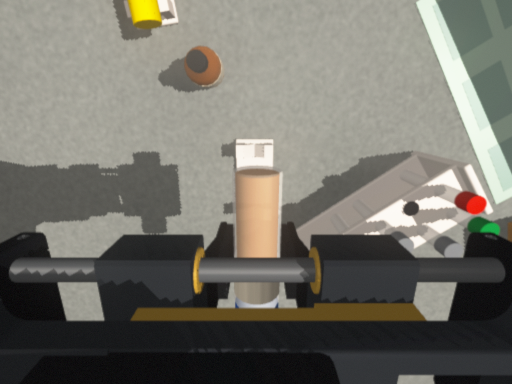

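```bash
python3 go.py 0.7142 0.052 0.18 99.8
```

```text
t [ 0.0874 -0.3908  0.0229] w [-1.00e-02  0.00e+00 -2.53e+01] gap 0.029 pos [ 0.4606 -0.2579  0.2029] F [-0.66  0.96 -3.02] time 3.72 q [-0.72  0.42  1.7  -0.    1.02 -0.26]
```

```bash
python3 -m handwheel '[{"tx":0.009,"ty":-0.039,"tz":0,"wx":0,"wy":0,"wz":-1.3,"grip":0.1},{"tx":0.018,"ty":-0.078,"tz":0,"wx":0,"wy":0,"wz":-2.6,"grip":0.1},{"tx":0.026,"ty":-0.117,"tz":0,"wx":0,"wy":0,"wz":-3.9,"grip":0.1},{"tx":0.035,"ty":-0.156,"tz":0,"wx":0,"wy":0,"wz":-5.2,"grip":0.1},{"tx":0.044,"ty":-0.195,"tz":0,"wx":0,"wy":0,"wz":-6.5,"grip":0.1},{"tx":0.052,"ty":-0.234,"tz":0,"wx":0,"wy":0,"wz":-7.8,"grip":0.1},{"tx":0.06,"ty":-0.273,"tz":0,"wx":0,"wy":0,"wz":-9.1,"grip":0.1},{"tx":0.07,"ty":-0.312,"tz":0,"wx":0,"wy":0,"wz":-10.4,"grip":0.1},{"tx":0.079,"ty":-0.351,"tz":0,"wx":0,"wy":0,"wz":-11.7,"grip":0.1},{"tx":0.087,"ty":-0.391,"tz":0,"wx":0,"wy":0,"wz":-13,"grip":0.1}]'; python3 go.py 0.7142 0.052 0.18 99.8
```

```text
time_s: 4.55
tool_pos: [0.7131, 0.0541, 0.1986]
eef_rot: [-0.002, 0.944, 0.331, -0.003]
force: [0.0, -1.2, -1.9]
finger_gap: 0.0294
t [-0.0004  0.0024  0.0186] w [ -0.09   0.02 -12.23] gap 0.0294 pos [0.7131 0.0541 0.1986] F [ 0.   -1.18 -1.87] time 4.55 q [-0.08  0.68  1.2   0.    1.27 -0.75]
```

```bash
python3 -m handwheel '[{"tx":0,"ty":0,"tz":0,"wx":0,"wy":0,"wz":-1.4,"grip":0.1},{"tx":0,"ty":0,"tz":0,"wx":0,"wy":0,"wz":-2.8,"grip":0.1},{"tx":0,"ty":0,"tz":0,"wx":0,"wy":0,"wz":-4.2,"grip":0.1},{"tx":0,"ty":0,"tz":0,"wx":0,"wy":0,"wz":-5.6,"grip":0.1},{"tx":0,"ty":0,"tz":0,"wx":0,"wy":0,"wz":-7,"grip":0.1},{"tx":0,"ty":0,"tz":0,"wx":0,"wy":0,"wz":-8.4,"grip":0.1},{"tx":0,"ty":0,"tz":0,"wx":0,"wy":0,"wz":-9.8,"grip":0.1},{"tx":0,"ty":0.002,"tz":0.01,"wx":0,"wy":0,"wz":-11.2,"grip":0.1},{"tx":0,"ty":0.002,"tz":0.02,"wx":0,"wy":0,"wz":-12.2,"grip":0.1},{"tx":0,"ty":0.002,"tz":0.02,"wx":0,"wy":0,"wz":-12.2,"grip":0.1}]'; python3 snap.py side s4;python3 snap.py scene c4; python3 snap.py wrist w4;python3 go.py 0.7142 0.052 0.1 99.8
```

```text
time_s: 5.38
tool_pos: [0.7107, 0.0527, 0.1722]
eef_rot: [-0.008, 0.645, 0.764, -0.005]
force: [-0.8, 0.2, -3.2]
finger_gap: 0.0292
t [-0.001   0.0016  0.0764] w [-0.12 -0.03 -0.06] gap 0.0288 pos [0.7133 0.0526 0.1765] F [ 0.07 -0.11 -1.72] time 5.53 q [-0.08  0.7   1.21  0.    1.23 -1.82]
```

View pics/s4.png

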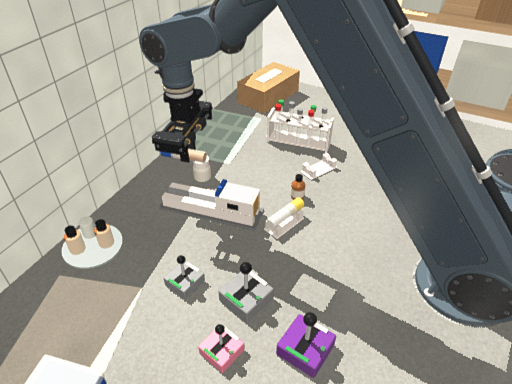

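View pics/w4.png

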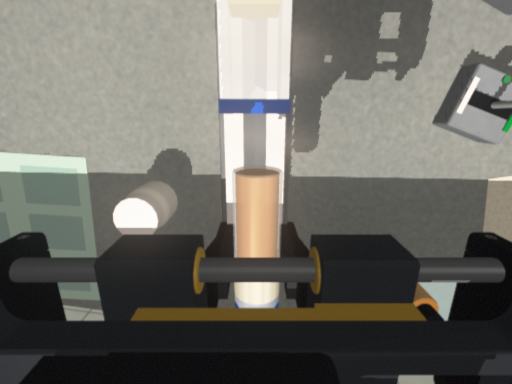

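View pics/c4.png

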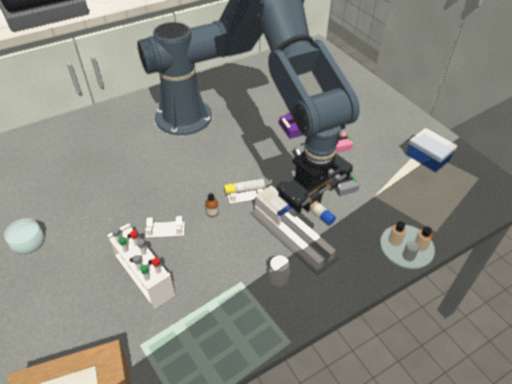

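```bash
python3 -m handwheel '[{"tx":-0.002,"ty":0.0015,"tz":0.03,"wx":0,"wy":0,"wz":0,"grip":0.1},{"tx":-0.002,"ty":0.0015,"tz":0.06,"wx":0,"wy":0,"wz":0,"grip":0.1},{"tx":-0.002,"ty":0.0015,"tz":0.09,"wx":0,"wy":0,"wz":0,"grip":0.1},{"tx":-0.002,"ty":0.0015,"tz":0.11,"wx":0,"wy":0,"wz":0,"grip":0.1},{"tx":-0.002,"ty":0.0015,"tz":0.12,"wx":0,"wy":0,"wz":0,"grip":0.1},{"tx":-0.002,"ty":0.0015,"tz":0.12,"wx":0,"wy":0,"wz":0,"grip":0.1},{"tx":-0.002,"ty":0.0015,"tz":0.12,"wx":0,"wy":0,"wz":0,"grip":0.1},{"tx":-0.002,"ty":0.0015,"tz":0.12,"wx":0,"wy":0,"wz":0,"grip":0.1}]'; python3 snap.py side s5; python3 snap.py wrist w5;python3 go.py 0.7145 0.050 0.041 99.8
python3 - <<'E'
import cv2
a=cv2.imread("pics/s5.png")[110:240,130:290]; cv2.imwrite("pics/s5c.png",cv2.resize(a,None,fx=4,fy=4,interpolation=cv2.INTER_CUBIC))
E
```

```text
time_s: 6.2
tool_pos: [0.7156, 0.051, 0.0585]
eef_rot: [-0.003, 0.646, 0.763, -0.002]
force: [0.2, -0.7, -2.3]
finger_gap: 0.0289
t [-0.0008 -0.001   0.0178] w [-0.07 -0.02 -0.06] gap 0.0295 pos [0.7155 0.051  0.0588] F [-0.28 -0.16 -1.72] time 6.3 q [-0.08  0.84  1.29  0.    1.02 -1.82]
```

View pics/s5c.png

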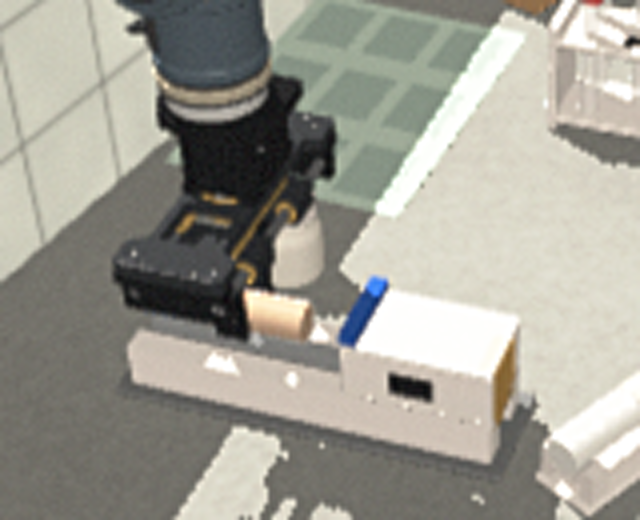

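View pics/w5.png

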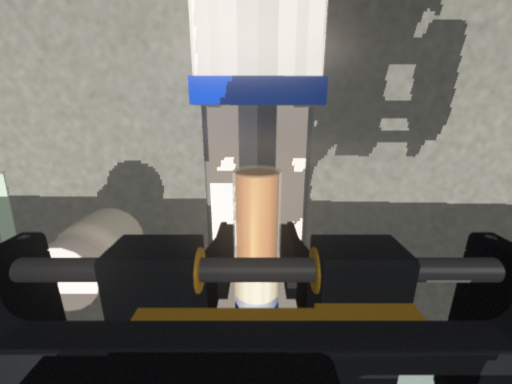

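```bash
python3 -m handwheel '[{"tx":-0.0005,"ty":-0.001,"tz":0.005,"wx":0,"wy":0,"wz":0,"grip":0.1},{"tx":-0.0005,"ty":-0.001,"tz":0.01,"wx":0,"wy":0,"wz":0,"grip":0.1},{"tx":-0.0005,"ty":-0.001,"tz":0.013,"wx":0,"wy":0,"wz":0,"grip":0.1},{"tx":-0.0005,"ty":-0.001,"tz":0.015,"wx":0,"wy":0,"wz":0,"grip":0.1},{"tx":-0.0005,"ty":-0.001,"tz":0.015,"wx":0,"wy":0,"wz":0,"grip":0.1},{"tx":-0.0005,"ty":-0.001,"tz":0.015,"wx":0,"wy":0,"wz":0,"grip":0.1}]';python3 go.py 0.7145 0.050 0.041 99.8
```

```text
time_s: 6.8
tool_pos: [0.7142, 0.0504, 0.0434]
eef_rot: [-0.003, 0.646, 0.763, -0.002]
force: [0.1, 0.0, -1.5]
finger_gap: 0.0295
t [-0.0004  0.0002  0.0024] w [-0.08 -0.02 -0.06] gap 0.0295 pos [0.7142 0.0504 0.0434] F [ 0.14  0.05 -1.47] time 6.8 q [-0.09  0.86  1.29  0.    1.   -1.82]
```

```bash
python3 -m handwheel '[{"tx":0,"ty":0,"tz":0.001,"wx":0.08,"wy":0,"wz":0,"grip":0.1},{"tx":0,"ty":0,"tz":0.0015,"wx":0.08,"wy":0,"wz":0,"grip":0.1},{"tx":0,"ty":0,"tz":0.0015,"wx":0.08,"wy":0,"wz":0,"grip":0.1},{"tx":0,"ty":0,"tz":0.0015,"wx":0.08,"wy":0,"wz":0,"grip":0.1}]';python3 go.py 0.7145 0.050 0.041 99.8
```

```text
time_s: 7.13
tool_pos: [0.7145, 0.0505, 0.0421]
eef_rot: [-0.005, 0.646, 0.763, -0.004]
force: [-0.1, 0.2, -1.8]
finger_gap: 0.0293
t [-0.0005 -0.0001  0.0011] w [-0.16 -0.02 -0.06] gap 0.0293 pos [0.7145 0.0505 0.0421] F [-0.12  0.2  -1.82] time 7.13 q [-0.08  0.86  1.29 -0.    1.01 -1.82]
```

```bash
python3 -m handwheel '[{"tx":0,"ty":0,"tz":0.001,"wx":-0.16,"wy":0,"wz":0,"grip":0.1},{"tx":0,"ty":0,"tz":0.001,"wx":-0.16,"wy":0,"wz":0,"grip":0.1},{"tx":0,"ty":0,"tz":0.001,"wx":-0.16,"wy":0,"wz":0,"grip":0.1},{"tx":0,"ty":0,"tz":0.001,"wx":-0.16,"wy":0,"wz":0,"grip":0.1}]';python3 go.py 0.7145 0.050 0.041 99.8
```

```text
time_s: 7.47
tool_pos: [0.7142, 0.0506, 0.0411]
eef_rot: [-0.001, 0.646, 0.763, 0.001]
force: [-0.3, 1.2, -1.1]
finger_gap: 0.0286
t [-0.0006  0.0002  0.0001] w [ 0.   -0.03 -0.06] gap 0.0286 pos [0.7142 0.0506 0.0411] F [-0.35  1.17 -1.13] time 7.47 q [-0.09  0.86  1.3   0.    0.98 -1.82]
```

```bash
python3 -m handwheel '[{"tx":0,"ty":0,"tz":0,"wx":0,"wy":0,"wz":0,"grip":0.5},{"tx":0,"ty":0,"tz":0,"wx":0,"wy":0,"wz":0,"grip":0.8},{"tx":0,"ty":0,"tz":0,"wx":0,"wy":0,"wz":0,"grip":0.8},{"tx":0,"ty":0,"tz":0,"wx":0,"wy":0,"wz":0,"grip":0.8},{"tx":0,"ty":0,"tz":0,"wx":0,"wy":0,"wz":0,"grip":0.8},{"tx":0,"ty":0,"tz":0,"wx":0,"wy":0,"wz":0,"grip":0.8},{"tx":0,"ty":0,"tz":0,"wx":0,"wy":0,"wz":0,"grip":0.8}]'; python3 -m handwheel '[{"tx":0,"ty":0,"tz":-0.02,"wx":0,"wy":0,"wz":0,"grip":0.8},{"tx":0,"ty":0,"tz":-0.05,"wx":0,"wy":0,"wz":0,"grip":0.8},{"tx":0,"ty":0,"tz":-0.08,"wx":0,"wy":0,"wz":0,"grip":0.8},{"tx":0,"ty":0.04,"tz":-0.1,"wx":0,"wy":0,"wz":0,"grip":0},{"tx":0,"ty":0.08,"tz":-0.1,"wx":0,"wy":0,"wz":0,"grip":0},{"tx":0,"ty":0.1,"tz":-0.1,"wx":0,"wy":0,"wz":0,"grip":0},{"tx":0,"ty":0.1,"tz":-0.1,"wx":0,"wy":0,"wz":0,"grip":0},{"tx":0,"ty":0.1,"tz":-0.1,"wx":0,"wy":0,"wz":0,"grip":0}]';  python3 snap.py side s6; python3 snap.py wrist w6;python3 go.py 0.818 0.067 0.15 99.8
python3 - <<'E'
import cv2
a=cv2.imread("pics/s6.png")[110:240,130:290]; cv2.imwrite("pics/s6c.png",cv2.resize(a,None,fx=4,fy=4,interpolation=cv2.INTER_CUBIC))
E
```

```text
time_s: 8.05
tool_pos: [0.7143, 0.0505, 0.0412]
eef_rot: [-0.001, 0.646, 0.763, 0.001]
force: [0.2, -0.6, 0.5]
finger_gap: 0.0657
time_s: 8.72
tool_pos: [0.8131, 0.067, 0.1403]
eef_rot: [-0.001, 0.646, 0.763, 0.001]
force: [-0.8, -0.1, 0.8]
finger_gap: 0.0439
t [-0.0008  0.0064 -0.0099] w [-0.03 -0.03 -0.06] gap 0.0361 pos [0.8115 0.0668 0.1401] F [-1.37  0.03 -0.32] time 8.82 q [-0.06  0.88  0.93  0.    1.34 -1.79]
```

View pics/s6c.png

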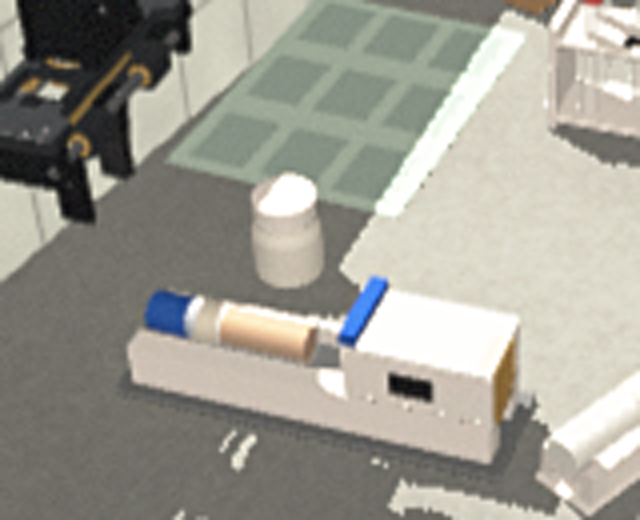

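View pics/w6.png

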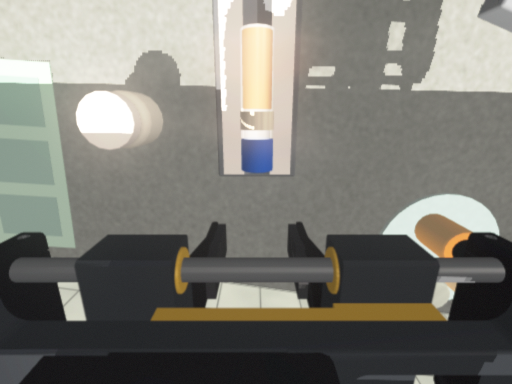

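```bash
python3 - <<'E'
from h import *
p,d,K,V=load("scene0");P=cloud(d,K,V)
m=(d>0)&(P[...,0]>.65)&(P[...,0]<1.1)&(P[...,1]>.12)&(P[...,1]<.5)&(P[...,2]>.03)
n,l,st,ce=cv2.connectedComponentsWithStats(m.astype(np.uint8))
for i in range(1,n):
    if st[i,4]>8: print(P[l==i].min(0).round(3),P[l==i].max(0).round(3),ce[i],st[i,4])
E
python3 go.py 0.8165 0.069 0.045 99.8
```

```text
[0.813 0.258 0.03 ] [0.849 0.297 0.086] [397.93145161 231.49193548] 248
[0.859 0.253 0.03 ] [0.907 0.348 0.088] [418.70535714 241.59375   ] 448
t [0.0011 0.0056 0.0951] w [-0.03 -0.03 -0.06] gap 0.0361 pos [0.8115 0.0668 0.1401] F [-1.37  0.03 -0.32] time 8.82 q [-0.06  0.88  0.93  0.    1.34 -1.79]
```

```bash
python3 -m handwheel '[{"tx":0.001,"ty":0.006,"tz":0,"wx":0,"wy":0,"wz":-0.06,"grip":0},{"tx":0.001,"ty":0.006,"tz":0,"wx":0,"wy":0,"wz":-0.06,"grip":0},{"tx":0.001,"ty":0.006,"tz":0.03,"wx":0,"wy":0,"wz":-0.06,"grip":0},{"tx":0.001,"ty":0.006,"tz":0.06,"wx":0,"wy":0,"wz":-0.06,"grip":0},{"tx":0.001,"ty":0.006,"tz":0.08,"wx":0,"wy":0,"wz":-0.06,"grip":0},{"tx":0.001,"ty":0.006,"tz":0.095,"wx":0,"wy":0,"wz":-0.06,"grip":0},{"tx":0.001,"ty":0.006,"tz":0.095,"wx":0,"wy":0,"wz":-0.06,"grip":0},{"tx":0.001,"ty":0.006,"tz":0.095,"wx":0,"wy":0,"wz":-0.06,"grip":0}]'; python3 snap.py side s7;python3 go.py 0.8165 0.069 0.045 99.8
python3 - <<'E'
import cv2
a=cv2.imread("pics/s7.png")[110:240,130:290]; cv2.imwrite("pics/s7c.png",cv2.resize(a,None,fx=4,fy=4,interpolation=cv2.INTER_CUBIC))
E
```

```text
time_s: 9.48
tool_pos: [0.8164, 0.069, 0.0444]
eef_rot: [-0.003, 0.644, 0.765, -0.001]
force: [-0.6, -0.3, 1.1]
finger_gap: 0.0004
t [ 0.0003 -0.0012  0.0012] w [-0.01 -0.03 -0.  ] gap 0.0006 pos [0.8177 0.0689 0.0462] F [ 0.42  0.19 -0.1 ] time 9.53 q [-0.05  0.98  0.96  0.    1.2  -1.8 ]
```

View pics/s7c.png

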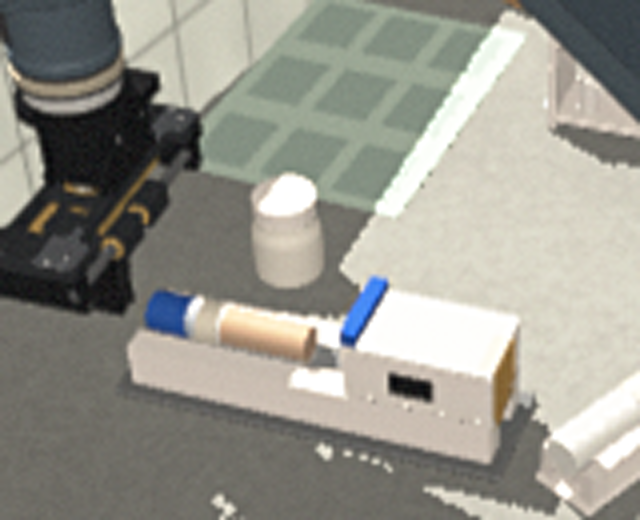

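```bash
python3 -m handwheel '[{"tx":0,"ty":-0.007,"tz":0.001,"wx":0,"wy":0,"wz":0,"grip":0},{"tx":0,"ty":-0.014,"tz":0.001,"wx":0,"wy":0,"wz":0,"grip":0},{"tx":0,"ty":-0.02,"tz":0.001,"wx":0,"wy":0,"wz":0,"grip":0},{"tx":0,"ty":-0.025,"tz":0.001,"wx":0,"wy":0,"wz":0,"grip":0},{"tx":0,"ty":-0.03,"tz":0.001,"wx":0,"wy":0,"wz":0,"grip":0},{"tx":0,"ty":-0.035,"tz":0.001,"wx":0,"wy":0,"wz":0,"grip":0},{"tx":0,"ty":-0.04,"tz":0.001,"wx":0,"wy":0,"wz":0,"grip":0},{"tx":0,"ty":-0.045,"tz":0.001,"wx":0,"wy":0,"wz":0,"grip":0},{"tx":0,"ty":-0.05,"tz":0.001,"wx":0,"wy":0,"wz":0,"grip":0},{"tx":0,"ty":-0.055,"tz":0.001,"wx":0,"wy":0,"wz":0,"grip":0}]'; python3 snap.py side s8;python3 go.py 0.6732 0.0445 0.045 99.8
python3 - <<'E'
import cv2
a=cv2.imread("pics/s8.png")[110:240,130:290]; cv2.imwrite("pics/s8c.png",cv2.resize(a,None,fx=4,fy=4,interpolation=cv2.INTER_CUBIC))
E
```

```text
time_s: 10.37
tool_pos: [0.7632, 0.0595, 0.0454]
eef_rot: [-0.001, 0.644, 0.765, 0.001]
force: [2.4, 0.3, -0.0]
finger_gap: 0.0002
t [ 0.0005 -0.0898  0.0004] w [-0.04 -0.03  0.  ] gap 0.0005 pos [0.7617 0.0593 0.045 ] F [1.94 0.41 1.76] time 10.42 q [-0.07  0.91  1.15  0.    1.09 -1.81]
```

View pics/s8c.png

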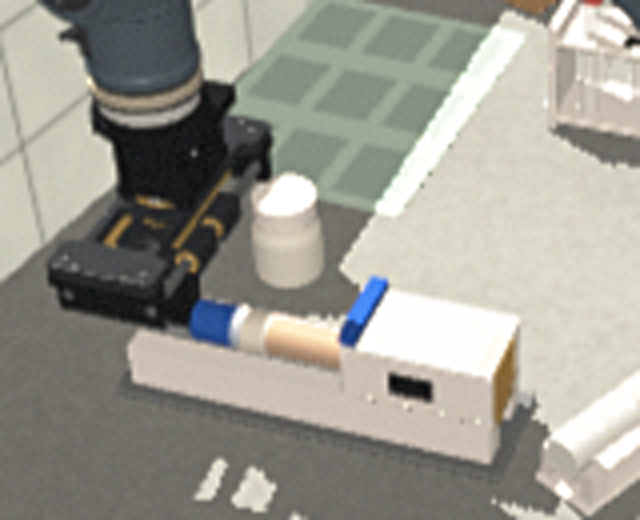

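```bash
python3 -m handwheel '[{"tx":0,"ty":-0.006,"tz":0,"wx":0,"wy":0,"wz":0,"grip":0},{"tx":0,"ty":-0.012,"tz":0,"wx":0,"wy":0,"wz":0,"grip":0},{"tx":0,"ty":-0.018,"tz":0,"wx":0,"wy":0,"wz":0,"grip":0},{"tx":0,"ty":-0.024,"tz":0,"wx":0,"wy":0,"wz":0,"grip":0},{"tx":0,"ty":-0.03,"tz":0,"wx":0,"wy":0,"wz":0,"grip":0},{"tx":0,"ty":-0.036,"tz":0,"wx":0,"wy":0,"wz":0,"grip":0},{"tx":0,"ty":-0.042,"tz":0,"wx":0,"wy":0,"wz":0,"grip":0},{"tx":0,"ty":-0.047,"tz":0,"wx":0,"wy":0,"wz":0,"grip":0},{"tx":0,"ty":-0.052,"tz":0,"wx":0,"wy":0,"wz":0,"grip":0},{"tx":0,"ty":-0.056,"tz":0,"wx":0,"wy":0,"wz":0,"grip":0}]'; python3 snap.py side s9;python3 snap.py wrist w9;python3 go.py 0.6732 0.0445 0.045 99.8
python3 - <<'E'
import cv2
a=cv2.imread("pics/s9.png")[110:240,130:290]; cv2.imwrite("pics/s9c.png",cv2.resize(a,None,fx=4,fy=4,interpolation=cv2.INTER_CUBIC))
E
```

```text
time_s: 11.25
tool_pos: [0.7058, 0.0497, 0.0452]
eef_rot: [-0.002, 0.644, 0.765, -0.001]
force: [1.6, 1.0, -0.3]
finger_gap: 0.0004
t [ 0.0006 -0.0326  0.0004] w [-0.06 -0.03  0.  ] gap 0.0002 pos [0.7054 0.0495 0.0452] F [-0.19 -0.61 -0.64] time 11.35 q [-0.09  0.84  1.32  0.    0.98 -1.83]
```

View pics/s9c.png

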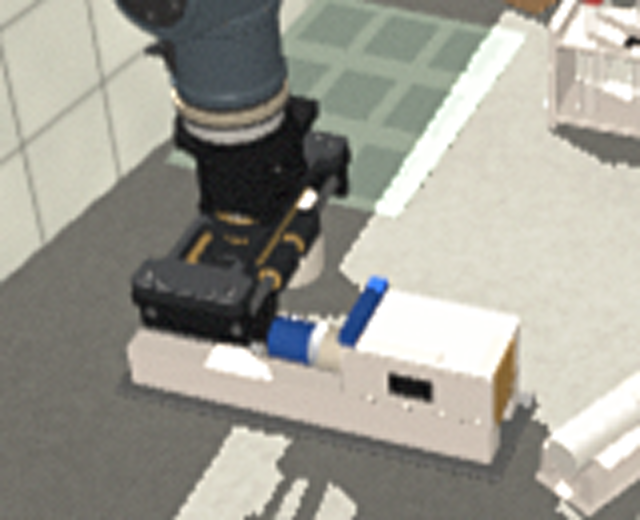

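View pics/w9.png

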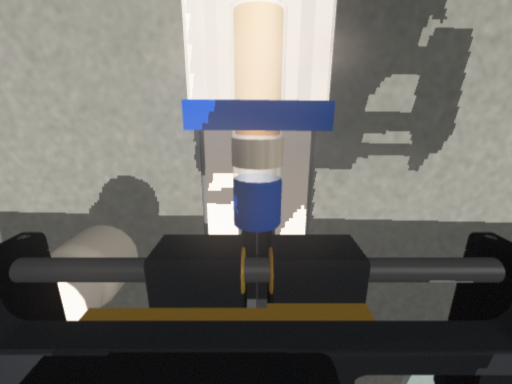

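```bash
python3 -m handwheel '[{"tx":0,"ty":-0.003,"tz":0,"wx":0,"wy":0,"wz":0,"grip":0},{"tx":0,"ty":-0.006,"tz":0,"wx":0,"wy":0,"wz":0,"grip":0},{"tx":0,"ty":-0.009,"tz":0,"wx":0,"wy":0,"wz":0,"grip":0},{"tx":0,"ty":-0.012,"tz":0,"wx":0,"wy":0,"wz":0,"grip":0},{"tx":0,"ty":-0.015,"tz":0,"wx":0,"wy":0,"wz":0,"grip":0},{"tx":0,"ty":-0.018,"tz":0,"wx":0,"wy":0,"wz":0,"grip":0},{"tx":0,"ty":-0.02,"tz":0,"wx":0,"wy":0,"wz":0,"grip":0},{"tx":0,"ty":-0.022,"tz":0,"wx":0,"wy":0,"wz":0,"grip":0},{"tx":0,"ty":-0.023,"tz":0,"wx":0,"wy":0,"wz":0,"grip":0}]'; python3 snap.py scene c10;python3 go.py 0.6732 0.0445 0.045 99.8
python3 - <<'E'
import cv2
a=cv2.imread("pics/c10.png")[170:290,230:370]; cv2.imwrite("pics/c10c.png",cv2.resize(a,None,fx=5,fy=5,interpolation=cv2.INTER_CUBIC))
E
```

```text
time_s: 12.1
tool_pos: [0.6824, 0.0456, 0.0453]
eef_rot: [-0.003, 0.644, 0.765, -0.001]
force: [1.0, -0.0, -0.6]
finger_gap: 0.0003
t [ 0.0006 -0.0091  0.0003] w [-0.07 -0.03  0.  ] gap 0.0006 pos [0.6823 0.0455 0.0453] F [ 0.57  0.28 -0.01] time 12.15 q [-0.1   0.82  1.39  0.    0.94 -1.84]
```

View pics/c10c.png

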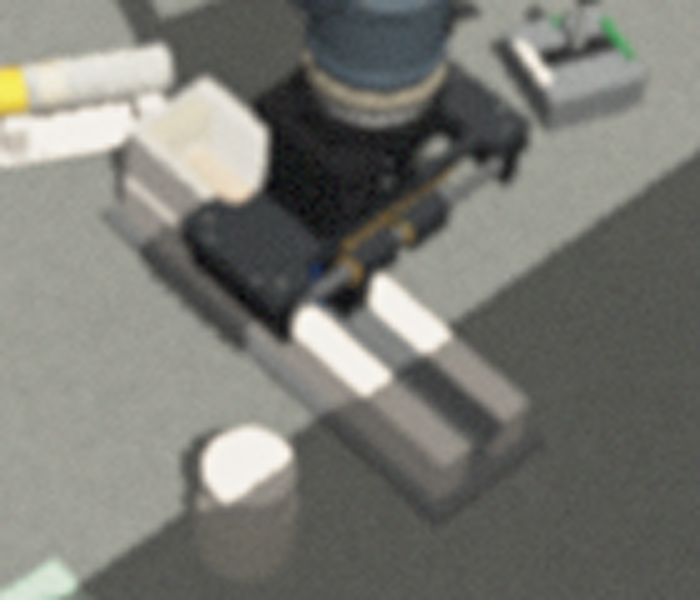

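Foot visible inside the tunnel (crop ~(205,165)); about 9 mm still to go. Creep.

```bash
python3 -m handwheel '[{"tx":0,"ty":-0.001,"tz":0,"wx":0,"wy":0,"wz":0,"grip":0},{"tx":0,"ty":-0.002,"tz":0,"wx":0,"wy":0,"wz":0,"grip":0},{"tx":0,"ty":-0.003,"tz":0,"wx":0,"wy":0,"wz":0,"grip":0},{"tx":0,"ty":-0.004,"tz":0,"wx":0,"wy":0,"wz":0,"grip":0},{"tx":0,"ty":-0.005,"tz":0,"wx":0,"wy":0,"wz":0,"grip":0},{"tx":0,"ty":-0.005,"tz":0,"wx":0,"wy":0,"wz":0,"grip":0},{"tx":0,"ty":-0.005,"tz":0,"wx":0,"wy":0,"wz":0,"grip":0}]';python3 go.py 0.6732 0.0445 0.045 99.8
```

```text
time_s: 12.73
tool_pos: [0.6771, 0.0446, 0.0453]
eef_rot: [-0.003, 0.644, 0.765, -0.002]
force: [0.6, 0.5, 0.3]
finger_gap: 0.0003
t [ 0.0005 -0.0039  0.0003] w [-0.07 -0.03  0.  ] gap 0.0003 pos [0.6771 0.0446 0.0453] F [0.64 0.5  0.28] time 12.73 q [-0.1   0.81  1.4   0.    0.93 -1.84]
```

```bash
for i in 1 ; do python3 -m handwheel '[{"tx":0,"ty":-0.001,"tz":0,"wx":0,"wy":0,"wz":0,"grip":0},{"tx":0,"ty":-0.002,"tz":0,"wx":0,"wy":0,"wz":0,"grip":0},{"tx":0,"ty":-0.003,"tz":0,"wx":0,"wy":0,"wz":0,"grip":0},{"tx":0,"ty":-0.003,"tz":0,"wx":0,"wy":0,"wz":0,"grip":0}]';done;python3 go.py 0.6732 0.0445 0.045 99.8; python3 snap.py wrist w11
```

```text
time_s: 13.07
tool_pos: [0.6749, 0.0441, 0.0455]
eef_rot: [-0.002, 0.644, 0.765, -0.001]
force: [2.7, 0.8, -0.4]
finger_gap: 0.0007
t [ 0.0006 -0.0016  0.0005] w [-0.05 -0.03 -0.  ] gap 0.0007 pos [0.6749 0.0441 0.0455] F [ 2.67  0.81 -0.35] time 13.07 q [-0.1   0.81  1.41  0.    0.92 -1.84]
```

View pics/w11.png

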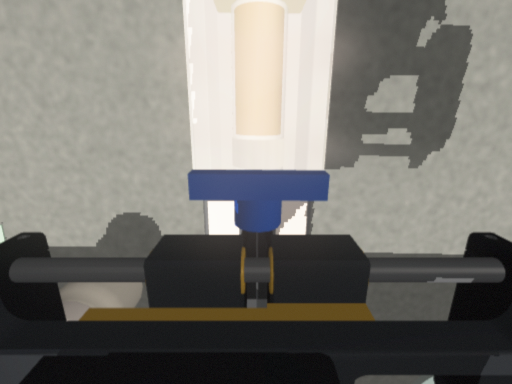

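```bash
python3 -m handwheel '[{"tx":0,"ty":-0.001,"tz":0,"wx":0,"wy":0,"wz":0,"grip":0},{"tx":0,"ty":-0.002,"tz":0,"wx":0,"wy":0,"wz":0,"grip":0},{"tx":0,"ty":-0.002,"tz":0,"wx":0,"wy":0,"wz":0,"grip":0},{"tx":0,"ty":-0.002,"tz":0,"wx":0,"wy":0,"wz":0,"grip":0}]';python3 go.py 0.6732 0.0445 0.045 99.8; python3 -m handwheel '[{"tx":0,"ty":-0.001,"tz":0,"wx":0,"wy":0,"wz":0,"grip":0},{"tx":0,"ty":-0.001,"tz":0,"wx":0,"wy":0,"wz":0,"grip":0},{"tx":0,"ty":-0.001,"tz":0,"wx":0,"wy":0,"wz":0,"grip":0}]'
```

```text
time_s: 13.45
tool_pos: [0.675, 0.0438, 0.0461]
eef_rot: [-0.001, 0.644, 0.765, 0.001]
force: [4.4, 2.7, -1.0]
finger_gap: 0.0006
t [ 0.0009 -0.0016  0.0011] w [ 0.   -0.02 -0.  ] gap 0.0006 pos [0.675  0.0438 0.0461] F [ 4.4   2.74 -1.02] time 13.45 q [-0.1   0.81  1.41  0.    0.92 -1.84]
time_s: 13.7
tool_pos: [0.675, 0.0437, 0.0464]
eef_rot: [0.0, 0.644, 0.765, 0.001]
force: [4.7, 1.8, -1.3]
finger_gap: 0.0001
```

```bash
python3 -m handwheel '[{"tx":0,"ty":-0.002,"tz":0,"wx":0,"wy":0,"wz":0,"grip":0},{"tx":0,"ty":-0.003,"tz":0,"wx":0,"wy":0,"wz":0,"grip":0},{"tx":0,"ty":-0.003,"tz":0,"wx":0,"wy":0,"wz":0,"grip":0},{"tx":0,"ty":-0.003,"tz":0,"wx":0,"wy":0,"wz":0,"grip":0}]'
```

```text
time_s: 14.03
tool_pos: [0.6752, 0.0433, 0.0474]
eef_rot: [0.003, 0.645, 0.765, 0.004]
force: [7.7, 1.6, -1.1]
finger_gap: 0.0002
```

```bash
python3 -m handwheel '[{"tx":0,"ty":0.005,"tz":0,"wx":0,"wy":0,"wz":0,"grip":0},{"tx":0,"ty":0.015,"tz":0,"wx":0,"wy":0,"wz":0,"grip":0},{"tx":0,"ty":0.03,"tz":0,"wx":0,"wy":0,"wz":0,"grip":0},{"tx":0,"ty":0.03,"tz":-0.04,"wx":0,"wy":0,"wz":0,"grip":0},{"tx":0,"ty":0.03,"tz":-0.08,"wx":0,"wy":0,"wz":0,"grip":0},{"tx":0,"ty":0.03,"tz":-0.12,"wx":0,"wy":0,"wz":0,"grip":0},{"tx":0,"ty":0.03,"tz":-0.15,"wx":0,"wy":0,"wz":0,"grip":0},{"tx":0,"ty":0.03,"tz":-0.15,"wx":0,"wy":0,"wz":0,"grip":0}]'; for n in side wrist scene; do python3 snap.py $n ${n}12;done
python3 - <<'E'
from h import *
p,d,K,V=load("side12"); P=cloud(d,K,V)
a=cv2.imread("pics/side12.png")[110:240,130:290]; cv2.imwrite("pics/s12c.png",cv2.resize(a,None,fx=4,fy=4,interpolation=cv2.INTER_CUBIC))
a=np.radians(9.8); ex=np.array([-np.cos(a),-np.sin(a)]); ey=np.array([np.sin(a),-np.cos(a)]); o=np.array([.6437,.0398])
for n in("side12","wrist12"):
    p,d,K,V=load(n);P=cloud(d,K,V); L=np.stack([(P[...,:2]-o)@ex,(P[...,:2]-o)@ey,P[...,2]],-1)
    H,S,v=cv2.split(cv2.cvtColor(p,cv2.COLOR_RGB2HSV)); m=(d>0)&(H>100)&(H<130)&(S>120)&(abs(L[...,1])<.02)&(L[...,0]>-.1)&(L[...,0]<.004)&(L[...,2]<.07)
    if m.sum(): print(n,m.sum(),L[m].min(0),L[m].max(0),L[m].mean(0), L[m&(L[...,2]>.055)].min(0))
E
```

```text
time_s: 14.7
tool_pos: [0.7059, 0.0475, 0.2055]
eef_rot: [0.007, 0.644, 0.765, 0.006]
force: [0.9, -0.6, 1.5]
finger_gap: 0.0001
side12 63 [-0.01941448 -0.01845594  0.0426482 ] [-0.00011152  0.00617765  0.06360283] [-0.00975303 -0.00877929  0.0561429 ] [-0.01941448 -0.01380157  0.0553501 ]
wrist12 31 [ 0.00066152 -0.00609422  0.05982143] [0.00384594 0.00696978 0.062977  ] [0.00283716 0.00086414 0.06148251] [ 0.00066152 -0.00609422  0.05982143]
```

View pics/s12c.png

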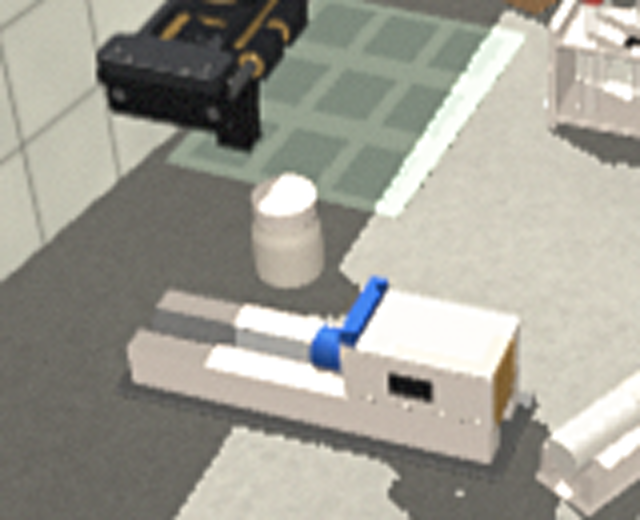

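View pics/wrist12.png

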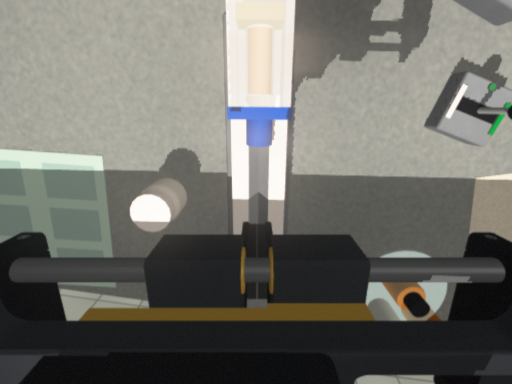

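```bash
python3 go.py 0.421 0.2226 0.2 74.3
python3 - <<'E'
from h import *
# knob by rays from both fixed views
T=[]
for n in("scene0","side0"):
    p,d,K,V=load(n);P=cloud(d,K,V)
    m=(d>0)&(P[...,2]>.1)&(abs(P[...,0]-.433)<.04)&(abs(P[...,1]-.264)<.04)&(p.max(-1)<70)
    v,u=np.nonzero(m); print(n,len(u),u.mean(),v.mean(),plane(K,V,u.mean(),v.mean(),.113)); T.append(ray(K,V,u.mean(),v.mean()))
(o1,d1),(o2,d2)=T; s=np.linalg.lstsq(np.c_[d1,-d2],o2-o1,rcond=None)[0]; print(o1+d1*s[0],o2+d2*s[1])
E
```

```text
t [ 0.2196 -0.2467 -0.0043] w [ 0.06 -0.02  5.09] gap 0.0008 pos [0.7013 0.0479 0.1969] F [-0.25 -0.58 -0.54] time 14.85 q [-0.09  0.66  1.25  0.    1.23 -1.83]
scene0 34 312.4117647058824 135.52941176470588 [0.43059839 0.26319776 0.113     ]
side0 97 245.24742268041237 267.88659793814435 [0.43263052 0.2651173  0.113     ]
[0.43073312 0.2630849  0.11314683] [0.43276155 0.26487897 0.11266454]
```

```bash
python3 -m handwheel '[{"tx":0.022,"ty":-0.025,"tz":-0.004,"wx":0,"wy":0,"wz":1,"grip":0},{"tx":0.05,"ty":-0.056,"tz":-0.004,"wx":0,"wy":0,"wz":2,"grip":0},{"tx":0.077,"ty":-0.086,"tz":-0.004,"wx":0,"wy":0,"wz":3,"grip":0},{"tx":0.104,"ty":-0.117,"tz":-0.004,"wx":0,"wy":0,"wz":4,"grip":0},{"tx":0.131,"ty":-0.148,"tz":-0.004,"wx":0,"wy":0,"wz":5.1,"grip":0},{"tx":0.158,"ty":-0.178,"tz":-0.004,"wx":0,"wy":0,"wz":5.1,"grip":0},{"tx":0.185,"ty":-0.208,"tz":-0.004,"wx":0,"wy":0,"wz":5.1,"grip":0},{"tx":0.21,"ty":-0.237,"tz":-0.004,"wx":0,"wy":0,"wz":5.1,"grip":0},{"tx":0.2196,"ty":-0.2475,"tz":-0.004,"wx":0,"wy":0,"wz":5.1,"grip":0},{"tx":0.2196,"ty":-0.2475,"tz":-0.004,"wx":0,"wy":0,"wz":5.1,"grip":0}]'; python3 go.py 0.420 0.2226 0.088 74.3; python3 snap.py wrist w13
```

```text
time_s: 15.68
tool_pos: [0.4141, 0.223, 0.1978]
eef_rot: [-0.001, 0.796, 0.605, -0.002]
force: [-0.4, -0.4, -0.9]
finger_gap: 0.0003
t [0.0014 0.0062 0.1098] w [-0.04  0.02  0.03] gap 0.0003 pos [0.4141 0.223  0.1978] F [-0.36 -0.37 -0.88] time 15.68 q [ 0.26  0.36  1.83  0.    0.95 -1.04]
```

View pics/w13.png

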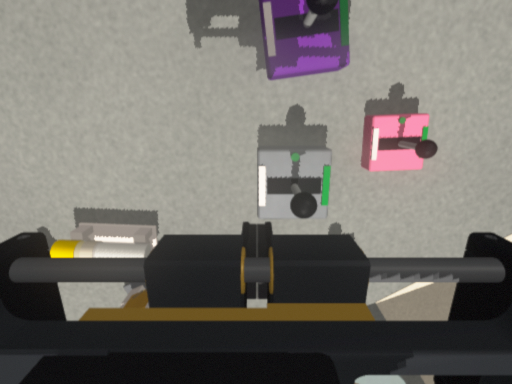

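```bash
python3 -c "
from h import *
p,d,K,V=load('w13'); print(plane(K,V,293.5,185,.04)*1000, plane(K,V,303.5,204,.113)*1000)"
python3 -m handwheel '[{"tx":0.0015,"ty":0.006,"tz":0.02,"wx":0,"wy":0,"wz":0,"grip":0},{"tx":0.0015,"ty":0.006,"tz":0.05,"wx":0,"wy":0,"wz":0,"grip":0},{"tx":0.0015,"ty":0.006,"tz":0.08,"wx":0,"wy":0,"wz":0,"grip":0},{"tx":0.0015,"ty":0.006,"tz":0.1,"wx":0,"wy":0,"wz":0,"grip":0},{"tx":0.0015,"ty":0.006,"tz":0.11,"wx":0,"wy":0,"wz":0,"grip":0},{"tx":0.0015,"ty":0.006,"tz":0.11,"wx":0,"wy":0,"wz":0,"grip":0},{"tx":0.0015,"ty":0.006,"tz":0.11,"wx":0,"wy":0,"wz":0,"grip":0}]'; python3 snap.py side s14; python3 go.py 0.435 0.2756 0.088 74.3;python3 - <<'E'
import cv2
a=cv2.imread("pics/s14.png")[200:330,170:330]; cv2.imwrite("pics/s14c.png",cv2.resize(a,None,fx=4,fy=4,interpolation=cv2.INTER_CUBIC))
E
```

```text
[431.1613707  263.26365195  40.        ] [430.96806225 263.61735591 113.        ]
time_s: 16.32
tool_pos: [0.4247, 0.2215, 0.0872]
eef_rot: [-0.0, 0.797, 0.604, -0.001]
force: [-0.7, -0.5, 0.2]
finger_gap: 0.0005
t [ 0.0545 -0.0049 -0.    ] w [0.01 0.   0.01] gap 0.0004 pos [0.425  0.2218 0.088 ] F [-0.3   0.14  0.14] time 16.37 q [ 0.25  0.56  1.91 -0.    0.67 -1.05]
```

View pics/s14c.png

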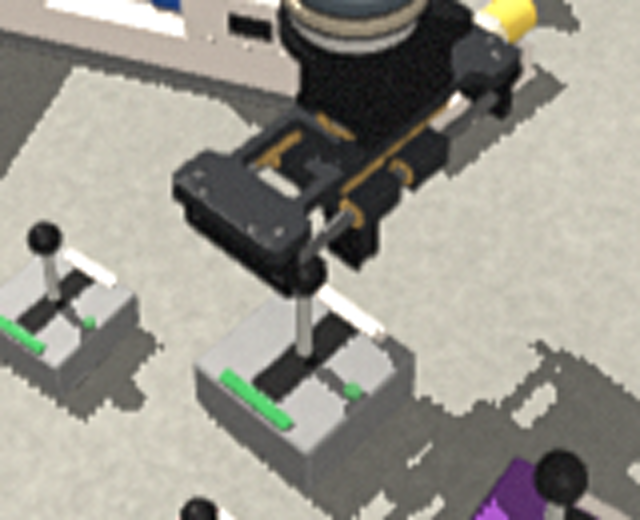

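```bash
python3 -m handwheel '[{"tx":0.003,"ty":-0.005,"tz":0,"wx":0,"wy":0,"wz":0,"grip":0},{"tx":0.008,"ty":-0.005,"tz":0,"wx":0,"wy":0,"wz":0,"grip":0},{"tx":0.013,"ty":-0.005,"tz":0,"wx":0,"wy":0,"wz":0,"grip":0},{"tx":0.018,"ty":-0.005,"tz":0,"wx":0,"wy":0,"wz":0,"grip":0},{"tx":0.023,"ty":-0.005,"tz":0,"wx":0,"wy":0,"wz":0,"grip":0},{"tx":0.028,"ty":-0.005,"tz":0,"wx":0,"wy":0,"wz":0,"grip":0},{"tx":0.033,"ty":-0.005,"tz":0,"wx":0,"wy":0,"wz":0,"grip":0},{"tx":0.038,"ty":-0.005,"tz":0,"wx":0,"wy":0,"wz":0,"grip":0},{"tx":0.043,"ty":-0.005,"tz":0,"wx":0,"wy":0,"wz":0,"grip":0},{"tx":0.045,"ty":-0.005,"tz":0,"wx":0,"wy":0,"wz":0,"grip":0}]'; python3 snap.py side s15; python3 go.py 0.435 0.2756 0.088 74.3;python3 - <<'E'
import cv2
a=cv2.imread("pics/s15.png")[200:330,170:330]; cv2.imwrite("pics/s15c.png",cv2.resize(a,None,fx=4,fy=4,interpolation=cv2.INTER_CUBIC))
E
```

```text
time_s: 17.2
tool_pos: [0.4322, 0.2669, 0.0878]
eef_rot: [0.0, 0.797, 0.604, -0.0]
force: [-0.3, -2.8, -1.1]
finger_gap: 0.0002
t [ 0.0091  0.0003 -0.0003] w [0.   0.01 0.02] gap 0.0005 pos [0.4323 0.2669 0.0877] F [ 0.32 -2.01 -0.16] time 17.25 q [ 0.33  0.59  1.84 -0.    0.71 -0.96]
```

View pics/s15c.png

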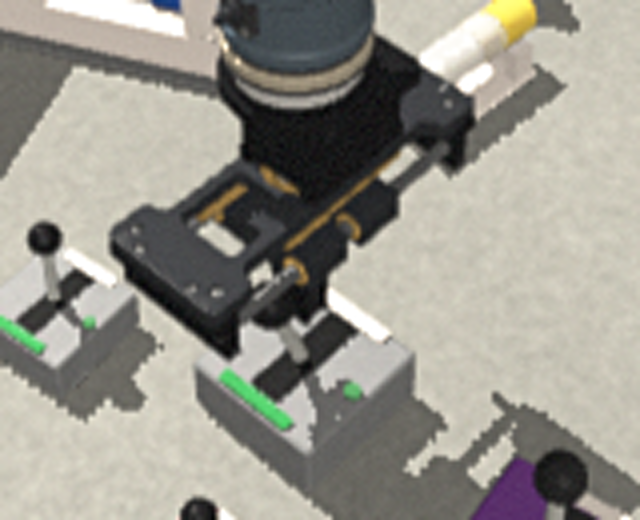

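```bash
python3 -m handwheel '[{"tx":0.003,"ty":0,"tz":0,"wx":0,"wy":0,"wz":0,"grip":0},{"tx":0.006,"ty":0,"tz":0,"wx":0,"wy":0,"wz":0,"grip":0},{"tx":0.008,"ty":0,"tz":0,"wx":0,"wy":0,"wz":0,"grip":0},{"tx":0.009,"ty":0,"tz":0,"wx":0,"wy":0,"wz":0,"grip":0},{"tx":0.009,"ty":0,"tz":0,"wx":0,"wy":0,"wz":0,"grip":0},{"tx":0.009,"ty":0,"tz":0,"wx":0,"wy":0,"wz":0,"grip":0}]'; python3 snap.py side s16; python3 snap.py wrist w16; python3 go.py 0.435 0.2756 0.088 74.3;python3 - <<'E'
import cv2
from h import *
a=cv2.imread("pics/s16.png")[200:330,170:330]; cv2.imwrite("pics/s16c.png",cv2.resize(a,None,fx=4,fy=4,interpolation=cv2.INTER_CUBIC))
p,d,K,V=load("side0")
u=np.array([.27,.963,0])
for t in (0,.3,.42,.5,.6):
    q=proj(K,V,np.array([.4315,.2637,.035])+u*.078*np.sin(t)+np.array([0,0,.078*np.cos(t)])); print(t,((q[0]-170)*4,(q[1]-200)*4))
print([((proj(K,V,[.4315,.2637,z])[0]-170)*4,(proj(K,V,[.4315,.2637,z])[1]-200)*4) for z in (.035,.045)])
E
```

```text
time_s: 17.75
tool_pos: [0.4341, 0.2754, 0.0875]
eef_rot: [0.0, 0.797, 0.605, -0.001]
force: [-1.5, -2.9, -2.7]
finger_gap: 0.0005
t [ 0.0005  0.0008 -0.0005] w [-0.01  0.02  0.02] gap 0.0001 pos [0.4341 0.2754 0.0875] F [-1.13 -2.26 -1.63] time 17.85 q [ 0.35  0.59  1.82 -0.    0.73 -0.95]
0 (np.float64(304.1385698448943), np.float64(270.4314448729924))
0.3 (np.float64(273.80779037581374), np.float64(300.24449411177966))
0.42 (np.float64(262.20573297313786), np.float64(314.1131215739042))
0.5 (np.float64(254.80048022481185), np.float64(323.8041417635236))
0.6 (np.float64(246.01857238979858), np.float64(336.2886556482481))
[(np.float64(305.72565198958875), np.float64(359.7330607114243)), (np.float64(305.5318473951711), np.float64(348.828103147463))]
```

View pics/s16c.png

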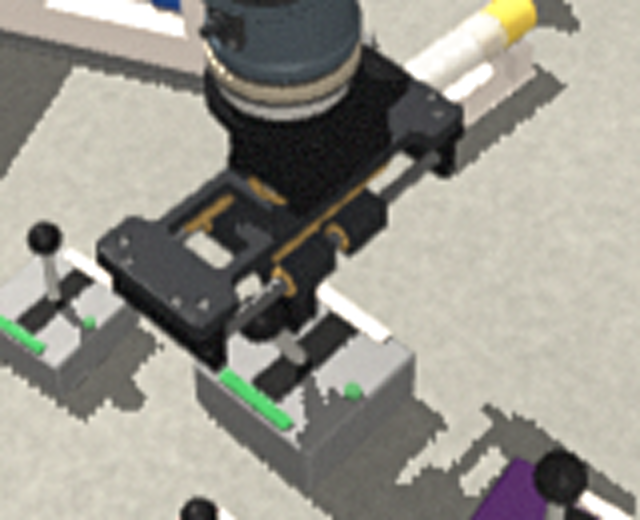

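View pics/w16.png

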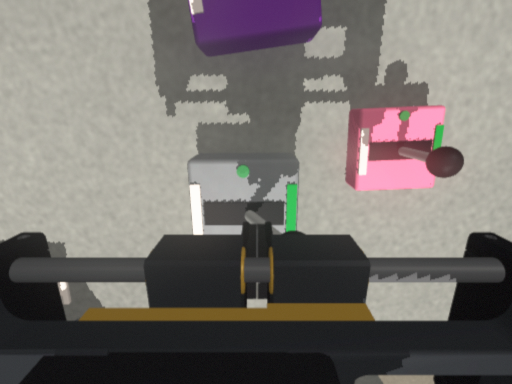

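```bash
python3 -m handwheel '[{"tx":0.002,"ty":0.001,"tz":0,"wx":0,"wy":0,"wz":0,"grip":0},{"tx":0.004,"ty":0.001,"tz":0,"wx":0,"wy":0,"wz":0,"grip":0},{"tx":0.007,"ty":0.001,"tz":0,"wx":0,"wy":0,"wz":0,"grip":0},{"tx":0.007,"ty":0.001,"tz":0,"wx":0,"wy":0,"wz":0,"grip":0},{"tx":0.007,"ty":0.001,"tz":0,"wx":0,"wy":0,"wz":0,"grip":0}]'; python3 snap.py side s17; python3 go.py 0.435 0.2756 0.088 74.3;python3 - <<'E'
import cv2
from h import *
a=cv2.imread("pics/s17.png")[200:330,170:330]; cv2.imwrite("pics/s17c.png",cv2.resize(a,None,fx=4,fy=4,interpolation=cv2.INTER_CUBIC))
E
```

```text
time_s: 18.27
tool_pos: [0.4367, 0.2818, 0.0874]
eef_rot: [0.0, 0.797, 0.605, -0.001]
force: [-1.9, -4.3, -1.9]
finger_gap: 0.0003
t [-0.0063  0.0001 -0.0006] w [-0.02  0.02  0.02] gap 0.0002 pos [0.4366 0.2817 0.0874] F [-2.42 -4.57 -1.88] time 18.32 q [ 0.36  0.6   1.81 -0.    0.74 -0.94]
```

View pics/s17c.png

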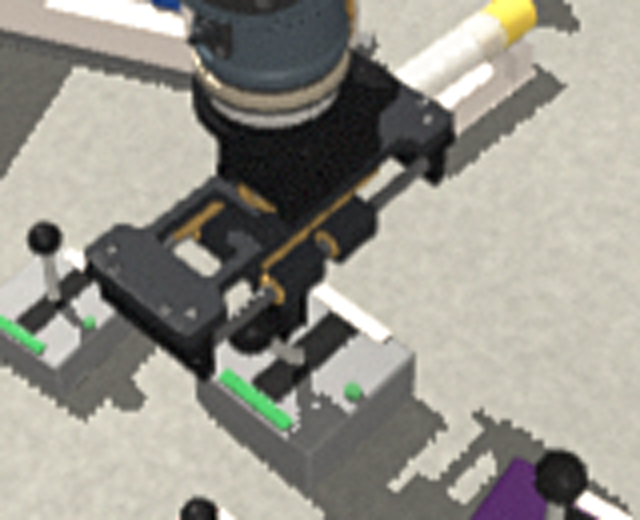

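```bash
python3 -m handwheel '[{"tx":0.0005,"ty":0,"tz":0,"wx":0,"wy":0,"wz":0,"grip":0},{"tx":0.0005,"ty":0,"tz":0,"wx":0,"wy":0,"wz":0,"grip":0},{"tx":0.0005,"ty":0,"tz":0,"wx":0,"wy":0,"wz":0,"grip":0},{"tx":0.0005,"ty":0,"tz":0,"wx":0,"wy":0,"wz":0,"grip":0},{"tx":0.0005,"ty":0,"tz":0,"wx":0,"wy":0,"wz":0,"grip":0},{"tx":0.0005,"ty":0,"tz":0,"wx":0,"wy":0,"wz":0,"grip":0},{"tx":0.0005,"ty":0,"tz":0,"wx":0,"wy":0,"wz":0,"grip":0},{"tx":0.0005,"ty":0,"tz":0,"wx":0,"wy":0,"wz":0,"grip":0},{"tx":0.0005,"ty":0,"tz":0,"wx":0,"wy":0,"wz":0,"grip":0},{"tx":0.0005,"ty":0,"tz":0,"wx":0,"wy":0,"wz":0,"grip":0}]'
python3 -m handwheel '[{"tx":0.0005,"ty":0,"tz":0,"wx":0,"wy":0,"wz":0,"grip":0},{"tx":0.0005,"ty":0,"tz":0,"wx":0,"wy":0,"wz":0,"grip":0},{"tx":0.0005,"ty":0,"tz":0,"wx":0,"wy":0,"wz":0,"grip":0},{"tx":0.0005,"ty":0,"tz":0,"wx":0,"wy":0,"wz":0,"grip":0},{"tx":0.0005,"ty":0,"tz":0,"wx":0,"wy":0,"wz":0,"grip":0},{"tx":0.0005,"ty":0,"tz":0,"wx":0,"wy":0,"wz":0,"grip":0},{"tx":0.0005,"ty":0,"tz":0,"wx":0,"wy":0,"wz":0,"grip":0},{"tx":0.0005,"ty":0,"tz":0,"wx":0,"wy":0,"wz":0,"grip":0},{"tx":0.0005,"ty":0,"tz":0,"wx":0,"wy":0,"wz":0,"grip":0},{"tx":0.0005,"ty":0,"tz":0,"wx":0,"wy":0,"wz":0,"grip":0}]'
python3 -m handwheel '[{"tx":0,"ty":0,"tz":0,"wx":0,"wy":0,"wz":0,"grip":0},{"tx":0,"ty":0,"tz":0,"wx":0,"wy":0,"wz":0,"grip":0},{"tx":0,"ty":0,"tz":0,"wx":0,"wy":0,"wz":0,"grip":0},{"tx":0,"ty":0,"tz":0,"wx":0,"wy":0,"wz":0,"grip":0},{"tx":0,"ty":0,"tz":0,"wx":0,"wy":0,"wz":0,"grip":0},{"tx":0,"ty":0,"tz":0,"wx":0,"wy":0,"wz":0,"grip":0}]'; python3 snap.py side s18; python3 -c "
import cv2
a=cv2.imread('pics/s18.png')[200:330,170:330]; cv2.imwrite('pics/s18c.png',cv2.resize(a,None,fx=4,fy=4,interpolation=cv2.INTER_CUBIC))"
```

```text
time_s: 19.15
tool_pos: [0.4367, 0.282, 0.0873]
eef_rot: [0.0, 0.797, 0.605, -0.001]
force: [-1.2, -4.4, -2.0]
finger_gap: 0.0005
time_s: 19.98
tool_pos: [0.4368, 0.2823, 0.0873]
eef_rot: [0.0, 0.797, 0.605, -0.002]
force: [-1.3, -4.6, -2.2]
finger_gap: 0.0005
time_s: 20.48
tool_pos: [0.4368, 0.2822, 0.0873]
eef_rot: [0.0, 0.797, 0.605, -0.002]
force: [-2.3, -4.1, -1.5]
finger_gap: 0.0003
```

View pics/s18c.png

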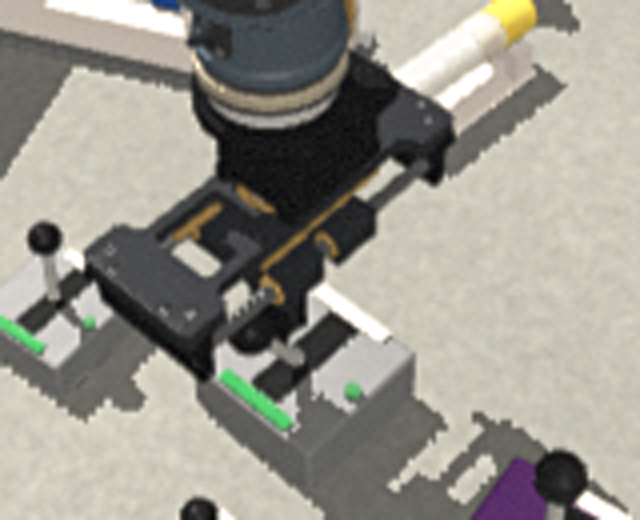

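```bash
python3 -m handwheel '[{"tx":-0.008,"ty":0,"tz":0,"wx":0,"wy":0,"wz":0,"grip":0},{"tx":-0.018,"ty":0,"tz":0,"wx":0,"wy":0,"wz":0,"grip":0},{"tx":-0.028,"ty":0,"tz":0,"wx":0,"wy":0,"wz":0,"grip":0},{"tx":-0.038,"ty":0,"tz":0,"wx":0,"wy":0,"wz":0,"grip":0},{"tx":-0.048,"ty":0,"tz":0,"wx":0,"wy":0,"wz":0,"grip":0},{"tx":-0.06,"ty":0,"tz":0,"wx":0,"wy":0,"wz":0,"grip":0},{"tx":-0.07,"ty":0,"tz":0,"wx":0,"wy":0,"wz":0,"grip":0},{"tx":-0.07,"ty":0,"tz":-0.03,"wx":0,"wy":0,"wz":0,"grip":0},{"tx":-0.07,"ty":0,"tz":-0.07,"wx":0,"wy":0,"wz":0,"grip":0},{"tx":-0.07,"ty":0,"tz":-0.12,"wx":0,"wy":0,"wz":0,"grip":0}]'
python3 -m handwheel '[{"tx":0,"ty":0,"tz":-0.02,"wx":0,"wy":0,"wz":0,"grip":0},{"tx":0,"ty":0,"tz":-0.02,"wx":0,"wy":0,"wz":0,"grip":0},{"tx":0,"ty":0,"tz":-0.02,"wx":0,"wy":0,"wz":0,"grip":0},{"tx":0,"ty":0,"tz":-0.02,"wx":0,"wy":0,"wz":0,"grip":0},{"tx":0,"ty":0,"tz":-0.02,"wx":0,"wy":0,"wz":0,"grip":0},{"tx":0,"ty":0,"tz":-0.02,"wx":0,"wy":0,"wz":0,"grip":0}]'
python3 snap.py side s19;python3 snap.py scene c19
python3 - <<'E'
from h import *
a=np.radians(9.8); ex=np.array([-np.cos(a),-np.sin(a)]); ey=np.array([np.sin(a),-np.cos(a)]); o=np.array([.6437,.0398])
p,d,K,V=load("s19");P=cloud(d,K,V); L=np.stack([(P[...,:2]-o)@ex,(P[...,:2]-o)@ey,P[...,2]],-1)
H,S,v=cv2.split(cv2.cvtColor(p,cv2.COLOR_RGB2HSV)); m=(d>0)&(H>100)&(H<130)&(S>120)&(abs(L[...,1])<.02)&(L[...,0]>-.1)&(L[...,0]<.004)&(L[...,2]<.07)
print(m.sum(),L[m].min(0))
m=(d>0)&(P[...,2]>.1)&(abs(P[...,0]-.433)<.05)&(abs(P[...,1]-.264)<.06)&(p.max(-1)<70); v,u=np.nonzero(m); print("knob",u.mean(),v.mean())
E
```

```text
time_s: 21.37
tool_pos: [0.4168, 0.2138, 0.1992]
eef_rot: [-0.001, 0.797, 0.604, -0.004]
force: [1.1, 0.5, -1.0]
finger_gap: 0.0003
time_s: 21.87
tool_pos: [0.4159, 0.2134, 0.2176]
eef_rot: [-0.002, 0.797, 0.604, -0.005]
force: [-0.0, -0.2, 0.3]
finger_gap: -0.0002
61 [-0.01828577 -0.0157995   0.04537607]
knob 254.89081632653063 159.277806122449
```

View pics/s19.png

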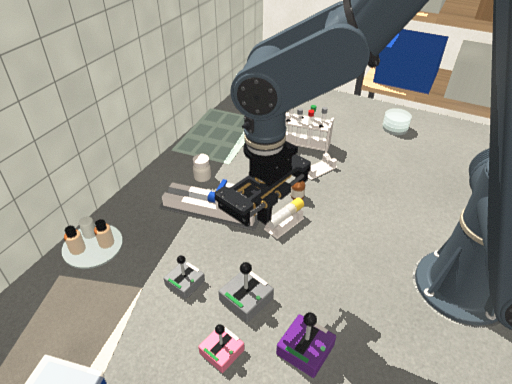

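View pics/c19.png

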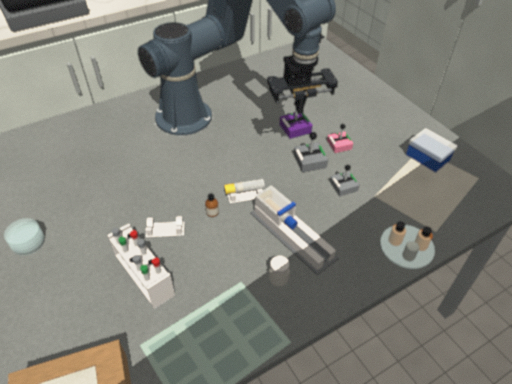

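```bash
python3 -c "
from station import manip
print(manip.job_done())"
```

```text
the job is handed in; nothing more can be done
None
```

I loaded the blue-capped tube, pushed it home and worked the lever, then handed the job in at about 22 s of the 72 s allowed. It reported no verdict.

- **Tube:** I gripped it from the rest and laid it in the open groove, cap end away from the tunnel. I let go, then pushed it in with closed fingers. Sliding took about 2 N, and my last push against the stop read about 8 N on the wrist (limit 22 N).
- **Tube check:** the cap end measured -19.4 mm along the reader (expected -20) just after the push, and -18.3 mm in the last picture. That picture is close to the camera's 2 mm accuracy. The wrist picture after the push showed the foot at the brass stop.
- **Lever:** I pushed the larger grey lever to its green side, to about 0.55 rad by the picture and about 4.7 N. I held it there for just over 2 s, then backed off.
- **Lever check:** my automatic knob measurement picked up the gripper instead, so it was useless. By eye, the knob is back at its starting pixel in the side view, about (246, 268), so it looks upright.
- **Surroundings:** the bottle and jar are at the same pixels as at the start in the scene view, and the yellow-capped tube looks unmoved by eye. The arm is clear, with wrist force near zero.

The first move command was refused as invalid because I left out some of the turn values. Nothing moved and I resent it in full.

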